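# Free the seized keeper bar and pack the sensor modules

### The job

Work the tray's rusted keeper bar free with short strokes, right out to where it sticks and right back home each time, until it runs, and draw it fully open. Then press every module on the bench down flush into the foam cutout of its own shape, and finally slide the bar fully home so that its tabs hold the modules in. Leave the other things on the bench where they are.

Things in the scene. Friction and masses are not known exactly. Their poses are not given: they have to be found in the camera images.
- mod_round: loose grey module, 160 g, may be absent: round base, 44 mm across, 20 mm thick. Upright aluminium grip block on top: 20 mm along x, 14 mm along y (pinch across y), 20 to 46 mm above the underside, centred 4 mm to +x of the origin. Origin: middle of the underside's outline; z up.
- pocket_round (a point): centre of the floor of mod_round's cutout, 10 mm above the bench, in one of the five fixed foam blocks (order varies). Outline of the module plus 1.5 mm all round, 20 mm deep, so a seated module is flush with the foam. Axes as the tray's: a seated module has its origin here and its x along this x.
- mod_square: loose grey module, 160 g, may be absent: square base, 40 x 40 mm, 20 mm thick. Upright aluminium grip block on top: 20 mm along x, 14 mm along y (pinch across y), 20 to 46 mm above the underside, centred 4 mm to +x of the origin. Origin: middle of the underside's outline; z up.
- pocket_square (a point): centre of the floor of mod_square's cutout, 10 mm above the bench, in one of the five fixed foam blocks (order varies). Outline of the module plus 1.5 mm all round, 20 mm deep, so a seated module is flush with the foam. Axes as the tray's: a seated module has its origin here and its x along this x.
- mod_long: loose grey module, 160 g, may be absent: rectangular base, 52 mm along its x and 34 mm along its y, 20 mm thick. Upright aluminium grip block on top: 20 mm along x, 14 mm along y (pinch across y), 20 to 46 mm above the underside, centred 4 mm to +x of the origin. Origin: middle of the underside's outline; z up.
- pocket_long (a point): centre of the floor of mod_long's cutout, 10 mm above the bench, in one of the five fixed foam blocks (order varies). Outline of the module plus 1.5 mm all round, 20 mm deep, so a seated module is flush with the foam. Axes as the tray's: a seated module has its origin here and its x along this x.
- mod_tee: loose grey module, 160 g, may be absent: T-shaped base in a 44 x 44 mm outline: cross-piece 18 mm (x) by 44 mm (y) on the -x side, stem 18 mm wide running to +x, 20 mm thick. Upright aluminium grip block on top: 20 mm along x, 14 mm along y (pinch across y), 20 to 46 mm above the underside, centred 4 mm to +x of the origin. Origin: middle of the underside's outline; z up.
- pocket_tee (a point): centre of the floor of mod_tee's cutout, 10 mm above the bench, in one of the five fixed foam blocks (order varies). Outline of the module plus 1.5 mm all round, 20 mm deep, so a seated module is flush with the foam. Axes as the tray's: a seated module has its origin here and its x along this x.
- mod_cross: loose grey module, 160 g, may be absent: plus-shaped base, 44 mm across, arms 18 mm wide, 20 mm thick. Upright aluminium grip block on top: 20 mm along x, 14 mm along y (pinch across y), 20 to 46 mm above the underside, centred 4 mm to +x of the origin. Origin: middle of the underside's outline; z up.
- pocket_cross (a point): centre of the floor of mod_cross's cutout, 10 mm above the bench, in one of the five fixed foam blocks (order varies). Outline of the module plus 1.5 mm all round, 20 mm deep, so a seated module is flush with the foam. Axes as the tray's: a seated module has its origin here and its x along this x.
- tray: fixed steel tray, 124 mm (x) by 350 mm (y). Five dark foam blocks (76 x 66 mm, top at 30 mm, pale cutout floors) stand in a row along its y, 66 mm apart; bar along its near (-x) side; rusty lock case, 50 x 96 x 43 mm high, at the bar's +y end. Origin on the bench under its middle; x to the far side, y along row and bar.
- bar (a joint): keeper bar's travel along tray +y, m: 0 home (tabs over cutouts), 0.040 open (tabs between them). Starts near 0.005, seized: drawn out it stops dead at 0.010 to 0.016. Each stroke out to that stop and right back to 0 breaks rust; after 1 to 3 it runs to 0.040 and stays free; half strokes do nothing. Drags 6 N, stays where left; at a stop 10 N more is plenty.
- lug_top (a point): middle of the top face of the upright rusty lug that works the bar: 20 mm along tray x, 12 mm along tray y (pinch across y), 37 mm tall, top 76 mm above the bench; moves with the bar; axes as the tray's. Bar and its tabs lie 31 to 39 mm above the bench; tabs 11 mm wide, reaching 8 mm over the cutouts' near edges.
- spool: bystander: solder spool, 60 mm across, 41 mm high
- driver: bystander: screwdriver lying on the bench
- mug: bystander: white mug, 85 mm high
- adapter: bystander: black mains adapter, 90 x 55 x 32 mm
Mind the look-alikes: they are no part of the job. Leave any blue or green look-alike of the mod_square alone.

How it is judged:
By the outcome, as a careful person would: the job done as asked, in the order asked, and still so for the second after the job is handed in, with the robot touching nothing.
Of mod_round, mod_square, mod_long, mod_tee, mod_cross only 3 to 5 are there at a start; the rules pass over those that are not, and their reading is None.
At some moment in a run one of mod_round, mod_square, mod_long, mod_tee, mod_cross may be knocked a few centimetres aside while the robot is not near it.
Once in a run the grip may slacken for a moment while it holds something.
It also fails if it takes over 210 s, if anything falls off the work surface, if the arm or the gripper's body presses on something with over 40 N, if the wrist force passes 120 N, or if a joint passes its speed limit or range.

### The arm

A 7-joint arm with a two-finger parallel gripper is mounted at the origin on the work surface. World frame = base frame: x ahead of the robot, y to its left, z up, the work surface at z = 0. Lengths are in m, angles in rad, forces in N, time in s.
With the tool pointing down it reaches from about 0.4 to 0.9 m from the base axis. Payload 5.6 kg.
Tool frame: the origin (TCP) lies at the very end of the fingers, on their centre line; the grasp point (between the pads) lies 19 mm behind it; z points along the fingers, y is the line along which they close (so a half turn about z gives the same grasp; the last joint's range is limited). The gripper opens to 92 mm and grips with 3 to 60 N. Pads are 20 mm wide; open, the fingers measure 128 mm over their backs; the gripper's body (75 mm by 189 mm) begins 69 mm behind the grasp point.
Start: joints at [1.218, 0.468, -0.012, 1.603, 0.006, 1.071, -0.056], TCP at [0.198, -0.619, 0.186] pointing down, gripper open.
Joint ranges: [-2.53, 2.53], [-0.31, 2.02], [-1.57, 1.55], [0.28, 2.44], [-1.29, 4.43], [0.15, 1.84], [-2.92, 2.92]. Speed limits (rad/s): [2.57, 2.57, 3.14, 3.14, 3.14, 3.14, 3.14].

### API

Orientations are given as [roll, pitch, yaw] about the fixed x, y, z axes, in that order (R = Rz(yaw) Ry(pitch) Rx(roll)).
In Python, from plant import manip, get_image, finder gives the robot as it stands.
- The arm moves only by the tool play_rows, never from a script. Its argument "commands" is one flat list of numbers, 7 for each row, row after row: the turn, a rotation vector about the tool's x, y, z in degrees, then the shift along the tool's x, y, z in mm, then the opening, from 0 (shut) to 1 (fully open). In form: [rx, ry, rz, tx, ty, tz, grip, rx, ry, rz, tx, ty, tz, grip, ...]. A call has 1 to 10 rows; each row is the pose to reach, as a shift and turn from the pose commanded when the call began, along the tool's axes at that moment; what a row does not reach only later rows make up. A row lasts 1/12 s, in which the tool goes at most 41.7 mm and 7.16 degrees, less where a joint would pass 70% of its speed; a pose out of reach is approached as far as the arm can. A call with a gripper value outside its range is refused whole. The fingers move at their own pace and stop on an object; "newtons" is the grip in N (left out, the last holds). Time passes only in rows, so rows that repeat a pose let the fingers close. It gives the time, the measured TCP pose, the force, the opening and the grip force at its end, in the units of the state.
- manip.get_state(): the state, without advancing time (a new reading comes with each control period).
- get_image(name): name is "side" or "top" or "wrist"; returns a dict with "img" (384x512x3 uint8, red, green, blue), "intrinsics" (3x3 intrinsics, pixels), "k1" (the pictures are not rectified: a ray, as slopes to the right and down, at radius r is drawn at 1 + k1 r^2 times it, then the intrinsics apply), "world_from_camera" (4x4, takes a point from camera to world coordinates). Camera axes: x right, y up, looking along -z (the intrinsics and any distortion apply to the point x, -y, -z); pixel columns grow to the right and rows downward; lengths in m; the calibration is good to about 2 mm. A picture is of the moment at which its call begins. There is no depth.
- manip.finish_job(): hands the job in; it is judged then, once.
Trained networks look in a picture, given as the dict that the camera call returned (one of the last four; its "shot" number tells which), for a name from the list of things; names that differ only in an ending like _2 or _b are one class to them, and where a whole thing is asked for, a point or a joint stands for the part that bears it (a point fixed in the world has none). Each returns a list of dicts, best first, with "p" (0 to 1); they miss things now and then, are a little off and sometimes report something else, mostly with a low value. They report only what shows in the picture. A call takes as long as a camera call. They do not tell look-alikes from the thing itself.
- finder.boxes_of(thing, picture): "centre" ([x, y, z] in m, in world coordinates, good to about 4 mm: the middle of the surface that is visible of it).
The state is a dict: "time_s": time; "qpos": joint angles; "joint_velocities": joint speeds; "joint_efforts": joint torques, N m; "eef_pos": TCP position; "tool_rot": TCP orientation; "ft_force": force on the tool from outside, world axes, zero at the start; "wrist_torque": the same for the moment, N m; "finger_gap": finger opening in m; "grasp_force": force on a finger pad.
Only numpy, scipy, OpenCV 4.12 (cv2) and the standard library are available. Lean on these libraries where they do the work, as an engineer would, in place of code of your own. Each camera call takes 0.05 s, during which the arm holds its last target. There are 200 camera calls.

## Working session

There is one attempt and no reset: what is moved stays moved. The work goes in short steps, Python scripts to look and compute and a tool call to move; the robot and the scene stay as the last step left them, time stands still between calls to the robot, and variables do not carry over. Pictures are saved under pics/ and viewed, at most 14 in all, crops included, and the job is handed in when it is done.

Besides the shell and the picture viewer there is one more tool, called by a JSON object that holds its "method" and its "body". play_rows: Moves the arm, as the interface text tells. Its arguments: {"type":"object","properties":{"commands":{"type":"array"},"newtons":{"type":"number"}},"required":["commands"]}

```bash
mkdir -p pics; ls
cat > h.py <<'E'
import numpy as np, cv2
from plant import manip, get_image, finder
from scipy.spatial.transform import Rotation as R
def shot(n,f=None):
    p=get_image(n)
    if f: cv2.imwrite('pics/'+f,cv2.cvtColor(p['img'],cv2.COLOR_RGB2BGR))
    return p
def proj(p,X):
    X=np.atleast_2d(X);W=np.linalg.inv(p['world_from_camera']);c=X@W[:3,:3].T+W[:3,3]
    s=np.c_[c[:,0],-c[:,1]]/(-c[:,2:]);s=s*(1+p['k1']*(s**2).sum(1,keepdims=True))
    K=np.array(p['intrinsics']);return np.c_[s,np.ones(len(s))]@K.T[:,:2]
def unproj(p,uv,z):
    uv=np.atleast_2d(np.float64(uv));K=np.array(p['intrinsics'])
    s=np.c_[uv,np.ones(len(uv))]@np.linalg.inv(K).T;d=s[:,:2];s=d.copy()
    for _ in range(20): s=d/(1+p['k1']*(s**2).sum(1,keepdims=True))
    W=np.array(p['world_from_camera']);r=np.c_[s[:,0],-s[:,1],-np.ones(len(s))]@W[:3,:3].T;o=W[:3,3]
    return o+r*((z-o[2])/r[:,2:])
E
python3 - <<'E'
from h import *
s=manip.get_state();print(s['time_s'],s['eef_pos'],s['tool_rot'],s['finger_gap'])
for n in ('top','side'):
    p=shot(n,n+'0.png')
    print(n,p['k1'],np.round(p['world_from_camera'],3).tolist())
    for t in ['mod_round','mod_square','mod_long','mod_tee','mod_cross','tray','lug_top','spool','driver','mug','adapter']:
        print(t,[(round(d['p'],2),np.round(d['centre'],3).tolist(),proj(p,d['centre']).round().astype(int).tolist()[0]) for d in finder.boxes_of(t,p)[:4]])
E
```

```text
pics
0.0 [ 0.19790869 -0.61848163  0.18484176] [-3.13985444e+00  1.09949445e-04  3.09699030e-01] 0.09196706182475103
top -0.14047719964759464 [[0.018, 0.99, -0.138, 0.35], [-1.0, 0.02, 0.019, 0.019], [0.022, 0.137, 0.99, 1.569], [0.0, 0.0, 0.0, 1.0]]
mod_round [(0.65, [0.624, 0.167, 0.028], [206, 179]), (0.3, [0.413, -0.264, 0.019], [324, 240])]
mod_square [(0.63, [0.376, 0.364, 0.022], [150, 247]), (0.59, [0.328, 0.18, 0.017], [200, 261]), (0.44, [0.296, 0.264, 0.017], [177, 270]), (0.42, [0.386, 0.261, 0.022], [178, 245])]
mod_long [(0.65, [0.414, -0.262, 0.017], [323, 240])]
mod_tee []
mod_cross []
tray [(0.8, [0.573, 0.092, 0.038], [226, 193])]
lug_top [(0.74, [0.386, 0.262, 0.021], [178, 245]), (0.68, [0.565, 0.033, 0.034], [243, 196]), (0.38, [0.803, -0.105, 0.023], [281, 134]), (0.31, [0.767, 0.15, 0.04], [212, 141])]
spool [(0.69, [0.765, 0.153, 0.041], [211, 141])]
driver []
mug [(0.84, [0.539, -0.454, 0.037], [376, 206]), (0.29, [0.57, 0.09, 0.036], [227, 194])]
adapter [(0.96, [0.549, 0.471, 0.029], [122, 198]), (0.3, [0.54, -0.453, 0.035], [376, 205])]
side 0.018223577542
[... 210 characters left out ...]
8, 0.02], [208, 321]), (0.83, [0.458, 0.315, 0.017], [200, 284]), (0.8, [0.293, 0.276, 0.02], [264, 309])]
mod_long [(0.67, [0.416, -0.257, 0.018], [339, 175])]
mod_tee [(0.54, [0.406, 0.152, 0.021], [259, 254])]
mod_cross [(0.58, [0.432, -0.142, 0.019], [314, 191]), (0.24, [0.413, -0.258, 0.018], [340, 175])]
tray [(0.91, [0.566, 0.132, 0.032], [217, 218]), (0.73, [0.532, -0.428, 0.059], [337, 126])]
lug_top [(0.88, [0.565, 0.038, 0.038], [240, 199]), (0.6, [0.759, 0.158, 0.043], [160, 190])]
spool [(0.69, [0.762, 0.16, 0.045], [159, 190])]
driver [(0.68, [0.804, -0.097, 0.018], [210, 151])]
mug [(0.96, [0.534, -0.429, 0.058], [337, 126])]
adapter [(0.93, [0.546, 0.482, 0.033], [119, 306])]
```

Run:
```python
import cv2
a=cv2.imread('pics/top0.png')[110:300,90:410];cv2.imwrite('pics/top0c.png',cv2.resize(a,(800,475),interpolation=cv2.INTER_CUBIC))
a=cv2.imread('pics/side0.png')[100:370,90:400];cv2.imwrite('pics/side0c.png',cv2.resize(a,None,fx=2.2,fy=2.2,interpolation=cv2.INTER_CUBIC))
```

```text
(no output)
```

View pics/top0c.png

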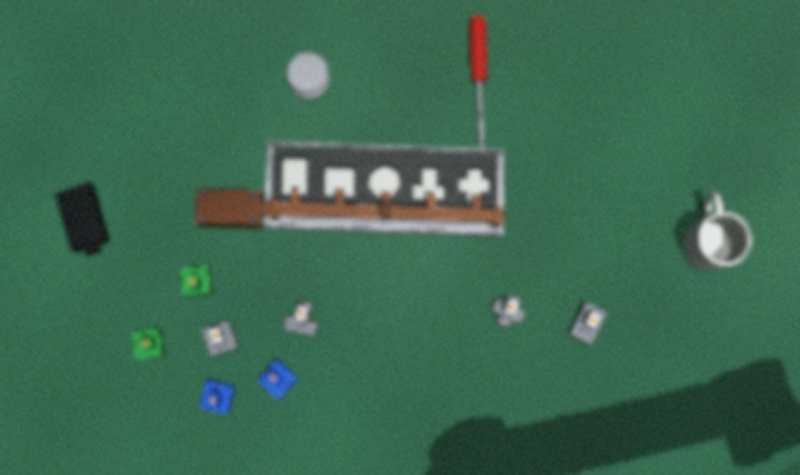

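View pics/side0c.png

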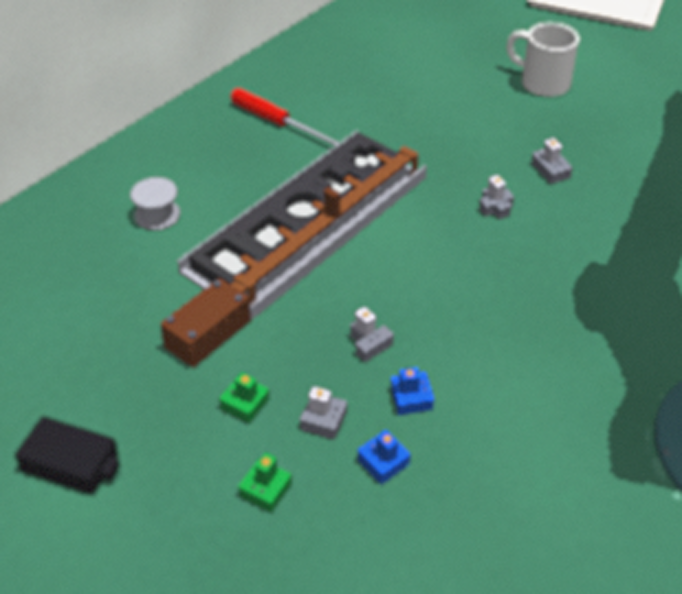

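The top crop shows the tray with cutouts, left to right (+y to -y): long (294,175), square (339,182), round (385,183), tee (428,185), cross (474,184). The lug is at about (386,203).

Square candidates: grey (218,338), green (195,280) and (147,344), blue (277,378) and (217,397). The grey one is `mod_square`, since only the grey modules are meant. Grey tee is at (301,318), cross at (509,310) and long at (588,322). There is no `mod_round`.

Run:
```python
from h import *
p=shot('top')
f=lambda c:(90+c[0]/2.5,110+c[1]/2.5)
for n,c,z in [('farL',(270,143),.03),('farR',(503,150),.03),('lug',(386,203),.076),('plong',(294,175),.01),('psq',(339,180),.01),('pround',(385,182),.01),('ptee',(428,182),.01),('pcross',(474,182),.01),('sq',(217,335),.046),('tee',(302,313),.046),('cross',(512,307),.046),('long',(594,320),.046)]:
    print(n,unproj(p,f(c),z).round(3)[0])
w=shot('wrist','w0.png');s=manip.get_state()
T=np.eye(4);T[:3,:3]=R.from_euler('xyz',s['tool_rot']).as_matrix();T[:3,3]=s['eef_pos']
print((np.linalg.inv(T)@w['world_from_camera']).round(3),w['intrinsics'],w['k1'])
```

```text
farL [0.668 0.198 0.03 ]
farR [ 0.665 -0.142  0.03 ]
lug [0.576 0.027 0.076]
plong [0.625 0.163 0.01 ]
psq [0.619 0.097 0.01 ]
pround [0.618 0.029 0.01 ]
ptee [ 0.619 -0.034  0.01 ]
pcross [ 0.62  -0.102  0.01 ]
sq [0.388 0.262 0.046]
tee [0.421 0.142 0.046]
cross [ 0.435 -0.155  0.046]
long [ 0.419 -0.272  0.046]
[[ 0.002  0.972  0.236  0.068]
 [ 1.    -0.002 -0.     0.001]
 [ 0.     0.236 -0.972 -0.199]
 [ 0.     0.     0.     1.   ]] [[279.34480419   0.         257.72004297]
 [  0.         279.34480419 189.09182019]
 [  0.           0.           1.        ]] -0.04575872045724974
```

{"method": "play_rows", "body": {"commands": [0, 0, 0, 290, -247, -32, 1, 0, 0, 0, 290, -247, -32, 1, 0, 0, 0, 290, -247, -32, 1, 0, 0, 0, 290, -247, -32, 1, 0, 0, 0, 290, -247, -32, 1, 0, 0, 0, 290, -247, -32, 1, 0, 0, 0, 290, -247, -32, 1, 0, 0, 0, 290, -247, -32, 1, 0, 0, 0, 290, -247, -32, 1, 0, 0, 0, 290, -247, -32, 1], "newtons": 30}}

```text
time_s: 2.13
eef_pos: [0.4033, -0.2888, 0.2189]
tool_rot: [-3.141, -0.003, 0.32]
ft_force: [0.2, 0.4, -0.3]
finger_gap: 0.0919
grasp_force: 0.0
```

{"method": "play_rows", "body": {"commands": [0, 0, 17.74, 290, -247, -33, 1, 0, 0, 17.74, 290, -247, -33, 1, 0, 0, 17.74, 290, -247, -33, 1, 0, 0, 17.74, 290, -247, -33, 1, 0, 0, 17.74, 290, -247, -33, 1, 0, 0, 17.74, 290, -247, -33, 1, 0, 0, 17.74, 290, -247, -33, 1, 0, 0, 17.74, 290, -247, -33, 1, 0, 0, 17.74, 290, -247, -33, 1, 0, 0, 17.74, 290, -247, -33, 1]}}

```text
time_s: 2.97
eef_pos: [0.6019, 0.0341, 0.2513]
tool_rot: [-3.139, -0.002, 0.006]
ft_force: [-0.8, 0.6, 0.4]
finger_gap: 0.0917
grasp_force: 0.0
```

Run:
```python
from h import *
p=shot('wrist','w1.png');s=manip.get_state();print(s['time_s'],s['eef_pos'],s['tool_rot'],s['qpos'])
for t in ['lug_top','tray','mod_square','mod_tee','mod_cross','mod_long']:
    print(t,[(round(d['p'],2),np.round(d['centre'],3).tolist(),proj(p,d['centre']).round().astype(int).tolist()[0]) for d in finder.boxes_of(t,p)[:3]])
a=p['img'];cv2.imwrite('pics/w1b.png',cv2.resize(cv2.cvtColor(a,cv2.COLOR_RGB2BGR),(800,600),interpolation=cv2.INTER_CUBIC))
```

```text
3.0167 [0.60248668 0.03602207 0.25116573] [-3.13729023e+00 -2.27246719e-03  8.31627589e-03] [ 0.18161283  0.36334682 -0.38176385  1.63123686  0.14000721  1.17168345
 -1.794172  ]
lug_top [(0.9, [0.568, 0.031, 0.04], [260, 191])]
tray [(0.59, [0.573, 0.091, 0.04], [220, 187])]
mod_square [(0.97, [0.335, 0.176, 0.02], [178, 313]), (0.91, [0.474, 0.3, 0.022], [99, 241]), (0.78, [0.311, 0.25, 0.02], [139, 323])]
mod_tee [(0.72, [0.434, 0.146, 0.018], [192, 263])]
mod_cross [(0.24, [0.572, 0.035, 0.038], [257, 188])]
mod_long [(0.31, [0.77, 0.149, 0.04], [175, 46])]
```

View pics/w1b.png

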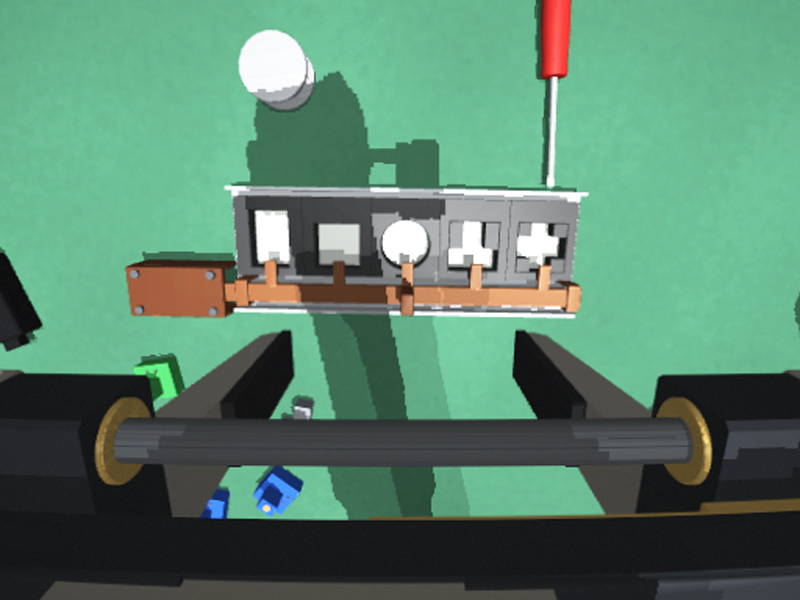

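The wrist view shows pocket floors in display pixels: long (272,237), square (338,244), round (405,242), tee (474,243) and cross (541,243). The lug is at about (407,303), and no module is in the tray. I'll fit the tray pose to the pale floors.

```bash
cat > fit.py <<'E'
from h import *
from scipy.optimize import minimize
def poly(n,g=0):
    if n=='round': t=np.linspace(0,2*np.pi,48,endpoint=False);return (22+g)*np.c_[np.cos(t),np.sin(t)]/1e3
    if n=='square': a,b=20+g,20+g
    if n=='long': a,b=26+g,17+g
    if n in('square','long'): q=[(-a,-b),(a,-b),(a,b),(-a,b)]
    A=22+g;h=9+g
    if n=='tee': q=[(-A,-A),(-4+g,-A),(-4+g,-h),(A,-h),(A,h),(-4+g,h),(-4+g,A),(-A,A)]
    if n=='cross': q=[(-A,-h),(-h,-h),(-h,-A),(h,-A),(h,-h),(A,-h),(A,h),(h,h),(h,A),(-h,A),(-h,h),(-A,h)]
    return np.float64(q)/1e3
ORD=dict(long=.132,square=.066,round=0,tee=-.066,cross=-.132)
def place(P,z,x,y,a):
    c,s=np.cos(a),np.sin(a);return np.c_[P@np.array([[c,s],[-s,c]])+[x,y],np.full(len(P),z)]
def fill(p,X,S=4):
    m=np.zeros((384*S,512*S),np.uint8);cv2.fillPoly(m,[np.int32((proj(p,X)+.5)*S)],1);return cv2.resize(m.astype(np.float32),(512,384),interpolation=cv2.INTER_AREA)
def model(p,v,names=ORD):
    M=0
    for n in names:
        Q=poly(n,1.5)+[0,ORD[n]]
        M=M+np.minimum(fill(p,place(Q,.03,*v)),fill(p,place(Q,.01,*v)))
    return M
def fit(p,v0,names=ORD):
    g=cv2.cvtColor(p['img'],cv2.COLOR_RGB2HSV).astype(float);V=g[...,2];sat=g[...,1]
    reg=fill(p,place(np.float64([[-.034,-.16],[.034,-.16],[.034,.16],[-.034,.16]]),.03,*v0))>.5
    ok=reg&~((sat>90)&(V>40))
    obs=np.clip((V-90)/40,0,1)
    f=lambda u:-np.corrcoef(model(p,u*[1e-3,1e-3,1e-2]+v0,names)[ok],obs[ok])[0,1]
    r=min((minimize(f,np.array(u0),method='Nelder-Mead',options=dict(initial_simplex=np.array(u0)+np.array([[0,0,0],[4,0,0],[0,4,0],[0,0,2]]),maxiter=150)) for u0 in [(0,0,0),(-5,3,1),(4,-3,-1)]),key=lambda r:r.fun)
    return np.array(v0)+r.x*[1e-3,1e-3,1e-2],r.fun
E
python3 - <<'E'
from fit import *
p=shot('wrist');v,c=fit(p,np.array([.619,.031,0.]));print('wrist',v.round(4),c)
t=shot('top');w,c=fit(t,np.array([.619,.031,0.]));print('top',w.round(4),c)
im=cv2.cvtColor(p['img'],cv2.COLOR_RGB2BGR);im=cv2.resize(im,None,fx=4,fy=4,interpolation=cv2.INTER_NEAREST)
for n in ORD: cv2.polylines(im,[np.int32((proj(p,place(poly(n,1.5)+[0,ORD[n]],.03,*v))+.5)*4)],True,(0,0,255),1)
cv2.imwrite('pics/f1.png',im[440:840,560:1520][:, :800])
print('lug',unproj(p,(260.5,196),.076).round(4),manip.get_state()['eef_pos'])
E
```

```text
wrist [0.6188 0.0325 0.0051] -0.472984211492721
top [ 0.6187  0.0324 -0.0147] -0.8302166389158612
lug [[0.5668 0.0214 0.076 ]] [0.59962124 0.02640167 0.25087238]
```

View pics/f1.png

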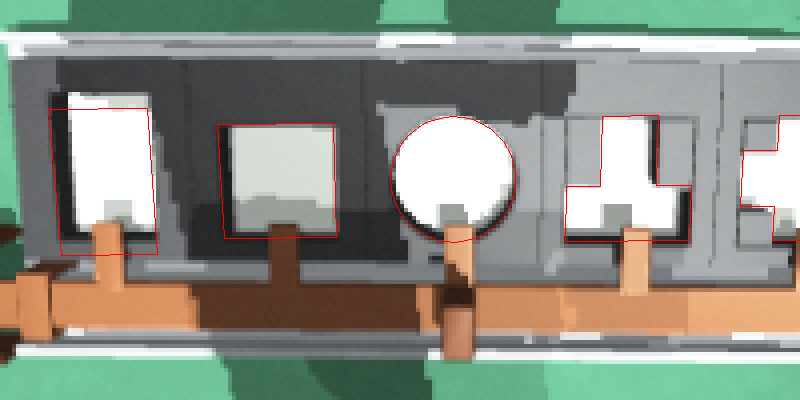

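```bash
sed -i 's|(V-90)/40|(V-lo)/30|; s|def fit(p,v0,names=ORD)|def fit(p,v0,names=ORD,lo=165)|' fit.py
python3 - <<'E'
from fit import *
p=shot('wrist');v,c=fit(p,np.array([.619,.0324,-0.012]));print('wrist',v.round(4),c)
t=shot('top');print('top',fit(t,np.array([.619,.031,-.01]),lo=90))
im=cv2.cvtColor(p['img'],cv2.COLOR_RGB2BGR);im=cv2.resize(im,None,fx=3.2,fy=3.2,interpolation=cv2.INTER_NEAREST)
for n in ORD: cv2.polylines(im,[np.int32((proj(p,place(poly(n,1.5)+[0,ORD[n]],.03,*v))+.5)*3.2)],True,(0,0,255),1)
o=proj(p,[.6188,.0325,.03])[0]*3.2
cv2.imwrite('pics/f2.png',im[int(o[1])-130:int(o[1])+230,int(o[0])-400:int(o[0])+400])
print(o,manip.get_state()['eef_pos'],manip.get_state()['time_s'])
E
```

```text
wrist [ 0.6206  0.0327 -0.0194] -0.8237300660908727
top (array([ 0.61861295,  0.03237554, -0.01725439]), np.float64(-0.8209693057688402))
[810.36655607 495.14241745] [0.59976284 0.02710409 0.25095463] 3.5167
```

View pics/f2.png

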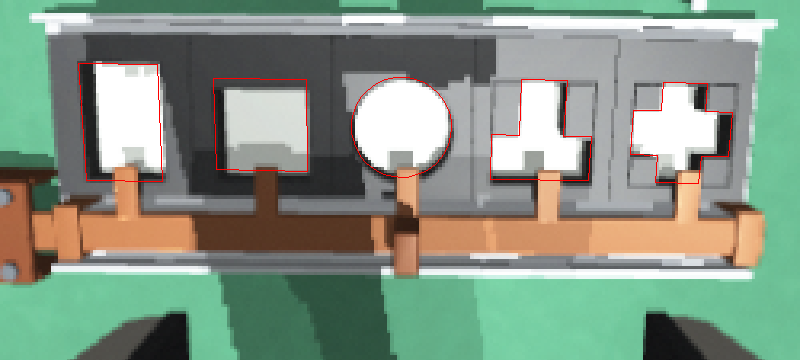

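Run:
```python
from h import *
p=shot('wrist');print(unproj(p,[(255,193.6),(255,187.5),(255,199.7)],.076).round(4),manip.get_state()['eef_pos'],manip.get_state()['tool_rot'])
```

```text
[[0.5706 0.0302 0.076 ]
 [0.5792 0.0302 0.076 ]
 [0.5618 0.0303 0.076 ]] [0.59982646 0.02732502 0.25092953] [ 3.14128143e+00 -1.87442401e-04 -1.14364259e-03]
```

{"method": "play_rows", "body": {"commands": [0, 0, 1, -29, -3, 60, 0.5, 0, 0, 1, -29, -3, 90, 0.5, 0, 0, 1, -29, -3, 120, 0.5, 0, 0, 1, -29, -3, 150, 0.5, 0, 0, 1, -29, -3, 165, 0.5, 0, 0, 1, -29, -3, 180, 0.5, 0, 0, 1, -29, -3, 195, 0.5, 0, 0, 1, -29, -3, 205, 0.5, 0, 0, 1, -29, -3, 205, 0.5, 0, 0, 1, -29, -3, 205, 0.5]}}

```text
time_s: 4.4
eef_pos: [0.5709, 0.0311, 0.0457]
tool_rot: [3.142, 0.001, -0.017]
ft_force: [0.0, 0.5, 0.0]
finger_gap: 0.0461
grasp_force: 0.0
```

{"method": "play_rows", "body": {"commands": [0, 0, 0, 0, 0, 0, 0, 0, 0, 0, 0, 0, 0, 0, 0, 0, 0, 0, 0, 0, 0, 0, 0, 0, 0, 0, 0, 0, 0, 0, 0, 0, 0, 0, 0, 0, 0, 0, 0, 0, 0, 0], "newtons": 40}}

```text
time_s: 4.9
eef_pos: [0.5712, 0.0309, 0.0461]
tool_rot: [3.141, -0.001, -0.017]
ft_force: [0.5, -0.4, 1.6]
finger_gap: 0.0098
grasp_force: 40.0
```

{"method": "play_rows", "body": {"commands": [0, 0, 0, 0, -2, 0, 0, 0, 0, 0, 0, -4, 0, 0, 0, 0, 0, 0, -5, 0, 0, 0, 0, 0, 0, -6, 0, 0, 0, 0, 0, 0, -6, 0, 0]}}

```text
time_s: 5.32
eef_pos: [0.5712, 0.0345, 0.0461]
tool_rot: [3.138, 0.0, -0.019]
ft_force: [-0.8, -5.8, 3.6]
finger_gap: 0.0093
grasp_force: 40.0
```

{"method": "play_rows", "body": {"commands": [0, 0, 0, 0, -1, 0, 0, 0, 0, 0, 0, -2, 0, 0, 0, 0, 0, 0, -3, 0, 0, 0, 0, 0, 0, -3, 0, 0]}}

```text
time_s: 5.65
eef_pos: [0.5712, 0.0374, 0.0461]
tool_rot: [3.138, 0.0, -0.019]
ft_force: [-0.6, -6.1, 3.7]
finger_gap: 0.0094
grasp_force: 40.0
```

{"method": "play_rows", "body": {"commands": [0, 0, 0, 0, -1, 0, 0, 0, 0, 0, 0, -2, 0, 0, 0, 0, 0, 0, -3, 0, 0, 0, 0, 0, 0, -3, 0, 0]}}

```text
time_s: 5.98
eef_pos: [0.5713, 0.0404, 0.0461]
tool_rot: [3.138, 0.0, -0.019]
ft_force: [-1.6, -5.2, 4.2]
finger_gap: 0.0089
grasp_force: 40.0
```

{"method": "play_rows", "body": {"commands": [0, 0, 0, 0, -1, 0, 0, 0, 0, 0, 0, -2, 0, 0, 0, 0, 0, 0, -3, 0, 0, 0, 0, 0, 0, -3, 0, 0]}}

```text
time_s: 6.32
eef_pos: [0.5723, 0.044, 0.0475]
tool_rot: [3.139, -0.002, -0.019]
ft_force: [-1.9, -5.2, 12.3]
finger_gap: 0.0003
grasp_force: 6.2
```

Run:
```python
from h import *
p=shot('side');s=manip.get_state();print(s['time_s'],s['eef_pos'],s['ft_force'],s['finger_gap'])
a=cv2.cvtColor(p['img'],cv2.COLOR_RGB2BGR)[150:260,160:310];cv2.imwrite('pics/s2.png',cv2.resize(a,None,fx=5,fy=5,interpolation=cv2.INTER_CUBIC))
w=shot('wrist');a=cv2.cvtColor(w['img'],cv2.COLOR_RGB2BGR)
cv2.imwrite('pics/w2.png',cv2.resize(a,(800,600)))
```

```text
6.3667 [0.57225997 0.04394471 0.04753427] [-1.90810895 -5.41875489 12.73922632] 0.0002561994235265147
```

View pics/s2.png

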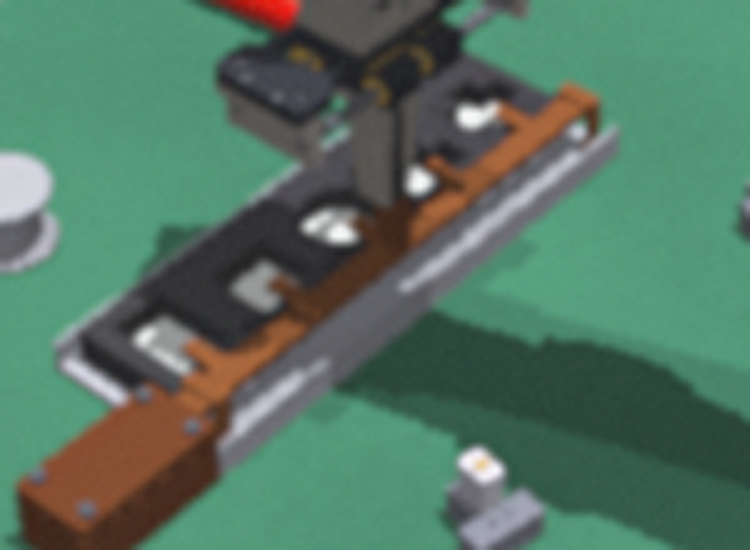

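View pics/w2.png

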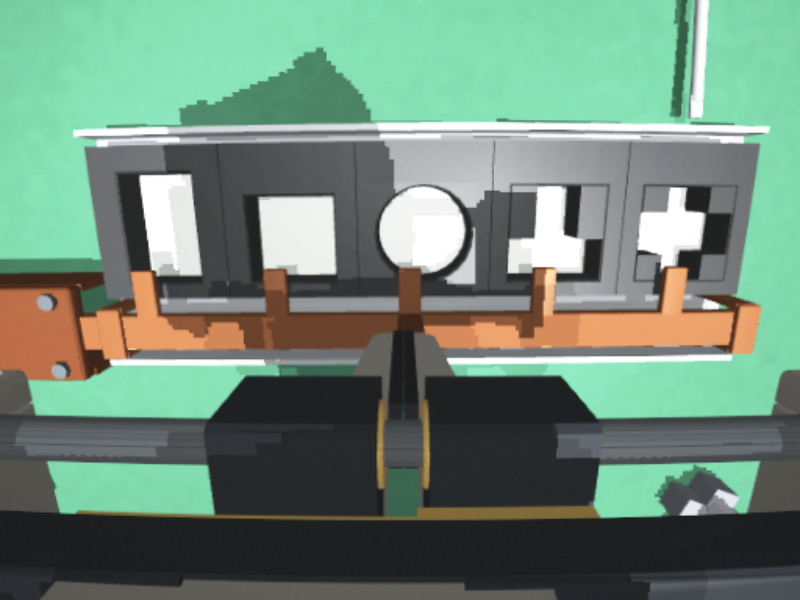

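The fingers have slipped off and are shut at about (403,350). The bar has moved roughly 9 mm. I'll open, lift and look at the lug again.

{"method": "play_rows", "body": {"commands": [0, 0, 0, 0, 0, 0, 0.4, 0, 0, 0, 0, 0, 0, 0.4, 0, 0, 0, 0, 0, -10, 0.4, 0, 0, 0, 0, 0, -40, 0.4, 0, 0, 0, -10, 0, -80, 0.5, 0, 0, 0, -30, 0, -110, 1, 0, 0, 0, -50, 0, -110, 1, 0, 0, 0, -50, 0, -110, 1, 0, 0, 0, -50, 0, -110, 1, 0, 0, 0, -50, 0, -110, 1]}}

```text
time_s: 7.25
eef_pos: [0.5216, 0.0467, 0.1555]
tool_rot: [3.141, 0.0, -0.018]
ft_force: [0.6, 0.5, -0.3]
finger_gap: 0.065
grasp_force: 0.0
```

Run:
```python
from h import *
w=shot('wrist');s=manip.get_state();print(s['time_s'],s['eef_pos'],s['tool_rot'],s['ft_force'])
print([(round(d['p'],2),np.round(d['centre'],3).tolist()) for d in finder.boxes_of('lug_top',w)[:3]])
a=cv2.cvtColor(w['img'],cv2.COLOR_RGB2BGR);o=proj(w,[.565,.04,.076])[0];print(o)
u,v=int(o[0])-80,max(0,int(o[1])-60);print('crop',u,v)
cv2.imwrite('pics/w3.png',cv2.resize(a[v:v+120,u:u+160],None,fx=5,fy=5,interpolation=cv2.INTER_NEAREST))
```

```text
7.3 [0.52164257 0.04681287 0.15514588] [-3.14155721e+00  7.80941974e-04 -1.78170782e-02] [ 0.28487247 -0.19601819  0.17790855]
[(0.69, [0.568, 0.036, 0.036])]
[263.28894328 146.74310897]
crop 183 86
```

View pics/w3.png

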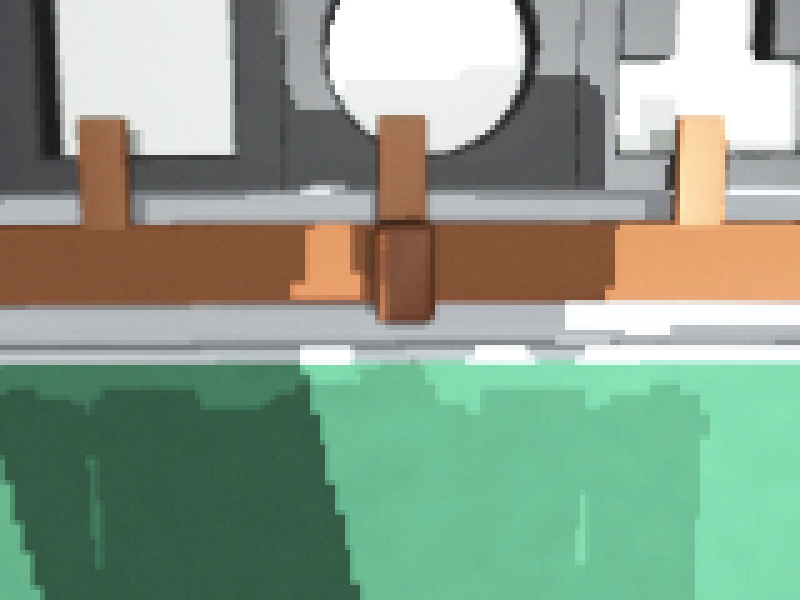

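Run:
```python
from h import *
w=shot('wrist');s=manip.get_state()
f=lambda c:(183+c[0]/5-.5,86+c[1]/5-.5)
print(s['eef_pos'],unproj(w,[f((405,272)),f((405,222)),f((405,322)),f((376,272)),f((434,272))],.076).round(4))
print('bar edges',unproj(w,[f((480,226)),f((480,300))],.039).round(4))
print('tab L R',unproj(w,[f((379,150)),f((426,150))],.039).round(4))
```

```text
[0.52148334 0.0469493  0.15485207] [[0.5716 0.0399 0.076 ]
 [0.5813 0.0398 0.076 ]
 [0.5618 0.04   0.076 ]
 [0.5717 0.0456 0.076 ]
 [0.5715 0.0342 0.076 ]]
bar edges [[0.5791 0.0225 0.039 ]
 [0.5628 0.0225 0.039 ]]
tab L R [[0.5957 0.0446 0.039 ]
 [0.5956 0.0343 0.039 ]]
```

Run:
```python
from h import *
p=shot('side')
X=[[.5723,.0439,.0475],[.5716,.0399,.076],[.5716,.0399,.039],[.5716,.052,.076],[.5716,.052,.039]]
print(((proj(p,X)-[160,150]+.5)*5).round())
a=cv2.cvtColor(p['img'],cv2.COLOR_RGB2BGR)[150:260,160:310];a=cv2.resize(a,None,fx=5,fy=5,interpolation=cv2.INTER_CUBIC)
b=cv2.imread('pics/s2.png');cv2.imwrite('pics/s3.png',np.hstack([a[100:400,200:600],b[100:400,200:600]]))
```

```text
[[384. 235.]
 [389. 193.]
 [390. 243.]
 [375. 205.]
 [376. 254.]]
```

View pics/s3.png

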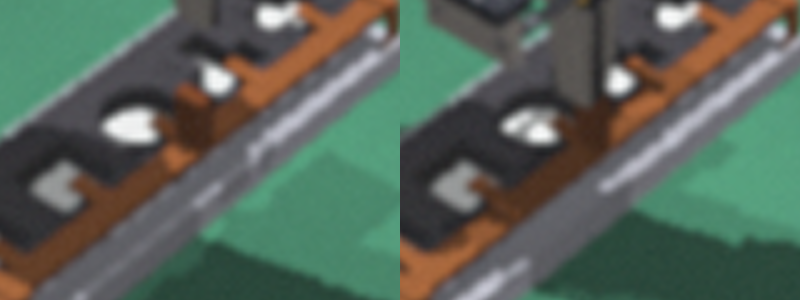

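The lug is at (0.572, 0.040), and the fingers had floated along it: they are force-coupled, so a 40 N pinch drifts under load. I'll hold it with a fixed opening of about 13 mm instead and push with a stiff finger.

{"method": "play_rows", "body": {"commands": [0, 0, 0, 50, 6, 20, 0.4, 0, 0, 0, 50, 6, 40, 0.4, 0, 0, 0, 50, 6, 70, 0.4, 0, 0, 0, 50, 6, 95, 0.4, 0, 0, 0, 50, 6, 109, 0.4, 0, 0, 0, 50, 6, 109, 0.16, 0, 0, 0, 50, 6, 109, 0.16, 0, 0, 0, 50, 6, 109, 0.16, 0, 0, 0, 50, 6, 109, 0.16], "newtons": 60}}

```text
time_s: 8.2
eef_pos: [0.5723, 0.0404, 0.0481]
tool_rot: [-3.141, -0.002, -0.017]
ft_force: [0.4, 0.1, 0.4]
finger_gap: 0.0248
grasp_force: 0.0
```

{"method": "play_rows", "body": {"commands": [0, 0, 0, 0, -1, 0, 0.16, 0, 0, 0, 0, -2, 0, 0.16, 0, 0, 0, 0, -3, 0, 0.16, 0, 0, 0, 0, -3, 0, 0.16]}}

```text
time_s: 8.53
eef_pos: [0.5717, 0.0431, 0.0476]
tool_rot: [3.141, -0.001, -0.017]
ft_force: [-0.1, -0.5, 3.2]
finger_gap: 0.0142
grasp_force: 1.7
```

{"method": "play_rows", "body": {"commands": [0, 0, 0, 0, -1, 0, 0.16, 0, 0, 0, 0, -2, 0, 0.16, 0, 0, 0, 0, -3, 0, 0.16, 0, 0, 0, 0, -3, 0, 0.16]}}

```text
time_s: 8.87
eef_pos: [0.5718, 0.0441, 0.0475]
tool_rot: [3.139, -0.001, -0.019]
ft_force: [-1.7, -4.8, 6.5]
finger_gap: 0.0148
grasp_force: 3.2
```

{"method": "play_rows", "body": {"commands": [0, 0, 0, 0, -1, 0, 0.16, 0, 0, 0, 0, -2, 0, 0.16, 0, 0, 0, 0, -3, 0, 0.16, 0, 0, 0, 0, -3, 0, 0.16]}}

```text
time_s: 9.2
eef_pos: [0.572, 0.0472, 0.0475]
tool_rot: [3.139, -0.001, -0.018]
ft_force: [-0.5, -4.3, 6.6]
finger_gap: 0.0148
grasp_force: 3.1
```

```bash
cat >> h.py <<'E'
def tabs(w,TY=(.0326,-.018,.620)):
    # edges of the tabs just outside the cutouts, at z=.039: brown columns on a line along the tray; returns y of tab mids (tray frame)
    hsv=cv2.cvtColor(w['img'],cv2.COLOR_RGB2HSV);y=np.arange(-.16,.161,.00025);out=[]
    y0,a,x0=TY
    xt=-.0285  # tray x from pocket row, between bar and cutouts
    P=np.c_[x0+np.cos(a)*xt-np.sin(a)*y,y0+np.sin(a)*xt+np.cos(a)*y,np.full(len(y),.039)]
    uv=proj(w,P).astype(np.float32)
    H=cv2.remap(hsv,uv[None,:,0],uv[None,:,1],cv2.INTER_NEAREST)[0]
    m=((H[:,0]<18)&(H[:,1]>90)&(H[:,2]>50)).astype(np.uint8)
    n,l,st,c=cv2.connectedComponentsWithStats(m[None])
    return [(round(float(y[st[i,0]]*1e3),1),round(float(st[i,2])*.25,1),round(float(y[st[i,0]]*1e3+st[i,2]*.125),1)) for i in range(1,n) if st[i,2]>20]
E
python3 - <<'E'
from h import *
w=shot('wrist','w4.png');print(tabs(w),manip.get_state()['eef_pos'],manip.get_state()['ft_force'],manip.get_state()['finger_gap'])
E
```

```text
[(-130.7, 13.0, -124.2), (-64.7, 8.5, -60.5), (0.5, 11.5, 6.3), (65.5, 12.2, 71.6), (130.3, 12.8, 136.6)] [0.57207361 0.04722689 0.04756119] [-0.94497065 -5.13987906  6.3177565 ] 0.014757754162706315
```

View pics/w4.png

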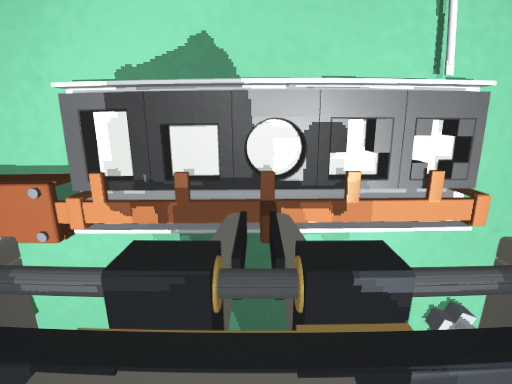

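The lug, at (266,225), is touching only the right finger. The fingers give as a pair until one reaches its centre stop, so I'll pinch at 60 N, accept about 6 mm of float, and watch the force.

{"method": "play_rows", "body": {"commands": [0, 0, 0, 0, 0, 0, 0, 0, 0, 0, 0, 0, 0, 0, 0, 0, 0, 0, 0, 0, 0, 0, 0, 0, 0, -1, 0, 0, 0, 0, 0, 0, -2, 0, 0, 0, 0, 0, 0, -2, 0, 0, 0, 0, 0, 0, -2, 0, 0], "newtons": 60}}

```text
time_s: 9.83
eef_pos: [0.5722, 0.0494, 0.0475]
tool_rot: [3.14, -0.001, -0.018]
ft_force: [0.0, -4.6, 5.9]
finger_gap: 0.0004
grasp_force: 3.0
```

{"method": "play_rows", "body": {"commands": [0, 0, 0, 0, -1, 0, 0, 0, 0, 0, 0, -2, 0, 0, 0, 0, 0, 0, -2, 0, 0]}}

```text
time_s: 10.08
eef_pos: [0.5722, 0.0515, 0.0475]
tool_rot: [3.14, -0.001, -0.018]
ft_force: [-0.2, -4.0, 5.6]
finger_gap: 0.0002
grasp_force: 2.7
```

Run:
```python
from h import *
w=shot('wrist','w5.png');print(tabs(w),manip.get_state()['eef_pos'],manip.get_state()['ft_force'],manip.get_state()['wrist_torque'])
p=shot('top');print('top',tabs(p))
```

```text
[(-131.2, 13.8, -124.4), (-65.2, 11.8, -59.4), (1.0, 10.8, 6.4), (66.0, 11.5, 71.8), (130.5, 12.8, 136.9)] [0.57220284 0.05156255 0.04750921] [-1.22111042e-03 -3.76505391e+00  5.54791593e+00] [-0.94472526  0.06185883  0.01413127]
top [(-132.5, 11.0, -127.0), (130.8, 11.0, 136.3)]
```

View pics/w5.png

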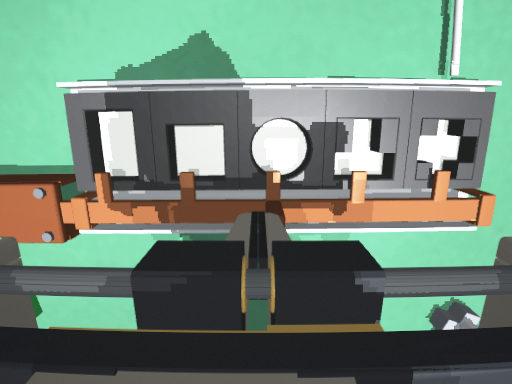

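The tabs have not moved (+6.4 mm). The fingers are shut at (260,215) and the lug is hidden behind them. I'll check the fingertip height against the side camera.

Run:
```python
from h import *
p=shot('side','s5full.png');s=manip.get_state()
print(((proj(p,[[.5216,.0467,.155],[.5216,.078,.155],[.5216,.0467+.0325,.155]])-[160,150]+.5)*5).round())
e=s['eef_pos'];print(e,((proj(p,[e,e+[0,.009,0],e+[0,.018,0],e+[-.01,.018,0],[.5716,.0395,.076],[.5616,.0455,.076]])-[160,150]+.5)*5).round())
a=cv2.cvtColor(p['img'],cv2.COLOR_RGB2BGR)[165:215,205:275];a=cv2.resize(a,None,fx=8,fy=8,interpolation=cv2.INTER_CUBIC)
q=lambda X:tuple(int(t) for t in ((proj(p,X)[0]-[205,165]+.5)*8))
cv2.circle(a,q(e),4,(0,0,255),-1);cv2.circle(a,q([.5716,.0395,.076]),4,(255,0,255),-1)
cv2.imwrite('pics/s5.png',a)
```

```text
[[452. 126.]
 [414. 155.]
 [412. 156.]]
[0.57216272 0.05154127 0.04748102] [[376. 242.]
 [365. 250.]
 [355. 259.]
 [368. 267.]
 [390. 193.]
 [397. 206.]]
```

View pics/s5.png

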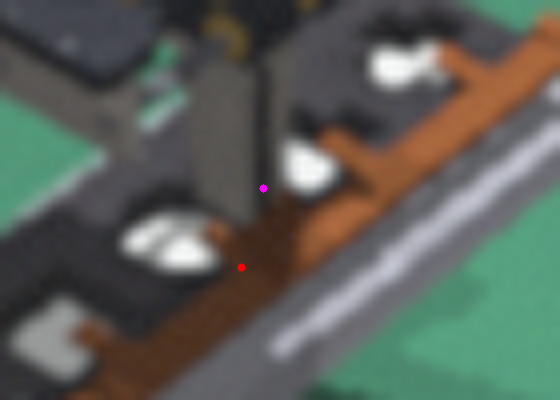

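The visible fingertip, at (235,215), ends about 28 mm above where the TCP reading puts it. The wrist view agrees, and so does the upward push from the lug's top at TCP z = 0.0475. So the real tips are about 28.5 mm short of the TCP reading, and I was only touching the top edge of the lug. I'll regrip deeper.

{"method": "play_rows", "body": {"commands": [0, 0, 0, 0, 0, -10, 0, 0, 0, 0, 0, 0, -25, 0.4, 0, 0, 0, 0, 12, -25, 0.4, 0, 0, 0, 0, 12, -25, 0.4, 0, 0, 0, 0, 12, -15, 0.4, 0, 0, 0, 0, 12, 0, 0.4, 0, 0, 0, 0, 12, 10, 0.4, 0, 0, 0, 0, 12, 18, 0.4, 0, 0, 0, 0, 12, 25, 0.4, 0, 0, 0, 0, 12, 25, 0.4], "newtons": 40}}

```text
time_s: 11.07
eef_pos: [0.5697, 0.0413, 0.0197]
tool_rot: [3.141, 0.003, -0.017]
ft_force: [-1.3, -0.2, 0.2]
finger_gap: 0.0367
grasp_force: 0.0
```

{"method": "play_rows", "body": {"commands": [0, 0, 0, 0, 0, 0, 0, 0, 0, 0, 0, 0, 0, 0, 0, 0, 0, 0, 0, 0, 0, 0, 0, 0, 0, 0, 0, 0, 0, 0, 0, 0, 0, 0, 0]}}

```text
time_s: 11.48
eef_pos: [0.5716, 0.0404, 0.0223]
tool_rot: [3.141, -0.001, -0.017]
ft_force: [-0.6, -2.2, 1.8]
finger_gap: 0.0116
grasp_force: 40.0
```

A gap of 11.6 mm is a proper pinch. Now out to the stop.

{"method": "play_rows", "body": {"commands": [0, 0, 0, 0, -2, 0, 0, 0, 0, 0, 0, -4, 0, 0, 0, 0, 0, 0, -5, 0, 0, 0, 0, 0, 0, -5, 0, 0]}}

```text
time_s: 11.82
eef_pos: [0.5716, 0.0413, 0.0223]
tool_rot: [3.136, -0.0, -0.02]
ft_force: [-0.6, -10.8, 5.3]
finger_gap: 0.0116
grasp_force: 40.0
```

{"method": "play_rows", "body": {"commands": [0, 0, 0, 0, -1, 0, 0, 0, 0, 0, 0, -2, 0, 0, 0, 0, 0, 0, -3, 0, 0, 0, 0, 0, 0, -3, 0, 0]}}

```text
time_s: 12.15
eef_pos: [0.5716, 0.0418, 0.0223]
tool_rot: [3.133, 0.001, -0.021]
ft_force: [-0.7, -15.7, 5.5]
finger_gap: 0.0113
grasp_force: 40.1
```

{"method": "play_rows", "body": {"commands": [0, 0, 0, 0, -1, 0, 0, 0, 0, 0, 0, -2, 0, 0, 0, 0, 0, 0, -2, 0, 0]}}

```text
time_s: 12.4
eef_pos: [0.5715, 0.0421, 0.0223]
tool_rot: [3.131, 0.001, -0.022]
ft_force: [-1.7, -18.0, 7.4]
finger_gap: 0.0117
grasp_force: 40.1
```

{"method": "play_rows", "body": {"commands": [0, 0, 0, 0, 5, 0, 0, 0, 0, 0, 0, 11, 0, 0, 0, 0, 0, 0, 17, 0, 0, 0, 0, 0, 0, 22, 0, 0, 0, 0, 0, 0, 25, 0, 0, 0, 0, 0, 0, 28, 0, 0, 0, 0, 0, 0, 30, 0, 0, 0, 0, 0, 0, 30, 0, 0, 0, 0, 0, 0, 30, 0, 0]}}

```text
time_s: 13.15
eef_pos: [0.5715, 0.0265, 0.0223]
tool_rot: [-3.136, -0.002, -0.014]
ft_force: [0.1, 8.1, 0.5]
finger_gap: 0.0117
grasp_force: 40.0
```

Push further home until the force rises clearly.

{"method": "play_rows", "body": {"commands": [0, 0, 0, 0, 1, 0, 0, 0, 0, 0, 0, 2, 0, 0, 0, 0, 0, 0, 3, 0, 0, 0, 0, 0, 0, 4, 0, 0, 0, 0, 0, 0, 4, 0, 0]}}

```text
time_s: 13.57
eef_pos: [0.5714, 0.0228, 0.0223]
tool_rot: [-3.136, -0.002, -0.014]
ft_force: [0.9, 9.1, 0.7]
finger_gap: 0.0197
grasp_force: 4.0
```

{"method": "play_rows", "body": {"commands": [0, 0, 0, 0, 0, 0, 0, 0, 0, 0, 0, 0, 0, 0, 0, 0, 0, 0, 0, 0, 0, 0, 0, 0, 0, 0, 0, 0]}}

```text
time_s: 13.9
eef_pos: [0.5715, 0.0267, 0.0223]
tool_rot: [-3.132, -0.003, -0.011]
ft_force: [0.8, 15.8, -0.1]
finger_gap: 0.0116
grasp_force: 40.0
```

The slack event came and went, and the bar is now hard home at y = 0.0267. Next stroke out.

{"method": "play_rows", "body": {"commands": [0, 0, 0, 0, 2, 0, 0, 0, 0, 0, 0, 2, 0, 0, 0, 0, 0, 0, -6, 0, 0, 0, 0, 0, 0, -12, 0, 0, 0, 0, 0, 0, -18, 0, 0, 0, 0, 0, 0, -23, 0, 0, 0, 0, 0, 0, -27, 0, 0, 0, 0, 0, 0, -30, 0, 0, 0, 0, 0, 0, -32, 0, 0, 0, 0, 0, 0, -32, 0, 0]}}

```text
time_s: 14.73
eef_pos: [0.5716, 0.0473, 0.0223]
tool_rot: [3.139, -0.001, -0.018]
ft_force: [-1.4, -4.7, 5.6]
finger_gap: 0.0116
grasp_force: 40.0
```

{"method": "play_rows", "body": {"commands": [0, 0, 0, 0, 0, 0, 0, 0, 0, 0, 0, 0, 0, 0]}}

```text
time_s: 14.9
eef_pos: [0.5716, 0.0473, 0.0223]
tool_rot: [3.139, -0.0, -0.019]
ft_force: [-0.8, -4.3, 4.6]
finger_gap: 0.0121
grasp_force: 40.0
```

The bar has run past the old stop, so it is free. Drawing it fully open, to y of about 0.067.

{"method": "play_rows", "body": {"commands": [0, 0, 0, 0, -5, 0, 0, 0, 0, 0, 0, -10, 0, 0, 0, 0, 0, 0, -15, 0, 0, 0, 0, 0, 0, -19, 0, 0, 0, 0, 0, 0, -22, 0, 0, 0, 0, 0, 0, -24, 0, 0, 0, 0, 0, 0, -25, 0, 0, 0, 0, 0, 0, -25, 0, 0]}}

```text
time_s: 15.57
eef_pos: [0.5718, 0.0661, 0.0222]
tool_rot: [3.132, 0.001, -0.022]
ft_force: [-2.2, -15.9, 8.1]
finger_gap: 0.0115
grasp_force: 40.1
```

Run:
```python
from h import *
w=shot('wrist');s=manip.get_state();print(tabs(w),s['eef_pos'],s['ft_force'],s['finger_gap'])
```

```text
[(-104.2, 13.0, -97.7), (-38.2, 11.8, -32.4), (27.3, 10.8, 32.6), (92.0, 11.5, 97.8)] [0.57176779 0.06611776 0.02221203] [ -2.37729198 -15.25749517   9.35132349] 0.011904173756880734
```

The tabs sit midway between the cutouts (+33 mm) and the bar is at its end stop. I'll release it and go look at the tee and the square.

{"method": "play_rows", "body": {"commands": [0, 0, 0, 0, 5, 0, 0, 0, 0, 0, 0, 5, 0, 0.5, 0, 0, 0, 0, 5, 0, 0.5, 0, 0, 0, 0, 5, 0, 0.5, 0, 0, 0, 0, 5, -15, 0.5, 0, 0, 0, 0, 5, -50, 0.6, 0, 0, 0, 0, 5, -90, 0.6, 0, 0, 0, -20, 0, -130, 0.6, 0, 0, 0, -50, -20, -160, 0.6, 0, 0, 0, -90, -40, -170, 0.6]}}

```text
time_s: 16.45
eef_pos: [0.4946, 0.1116, 0.1921]
tool_rot: [-3.14, -0.007, -0.02]
ft_force: [0.5, 1.9, 0.2]
finger_gap: 0.0552
grasp_force: 0.0
```

{"method": "play_rows", "body": {"commands": [0, 0, 0, -40, -30, 0, 0.6, 0, 0, 0, -80, -80, 0, 0.6, 0, 0, 0, -80, -100, 0, 0.6, 0, 0, 0, -80, -100, 0, 0.6, 0, 0, 0, -80, -100, 0, 0.6, 0, 0, 0, -80, -100, 0, 0.6, 0, 0, 0, -80, -100, 0, 0.6, 0, 0, 0, -80, -100, 0, 0.6]}}

```text
time_s: 17.12
eef_pos: [0.4146, 0.2105, 0.188]
tool_rot: [3.141, 0.001, -0.02]
ft_force: [0.2, -0.1, -0.4]
finger_gap: 0.055
grasp_force: 0.0
```

```bash
cat > mod.py <<'E'
from fit import *
def msil(p,n,x,y,a,z0=0.):
    B=poly(n);b=np.float64([[-6,-7],[14,-7],[14,7],[-6,7]])/1e3
    M=0
    for z in (0,.007,.014,.02): M=np.maximum(M,fill(p,place(B,z0+z,x,y,a),2))
    K=0
    for z in (.026,.033,.04,.046): K=np.maximum(K,fill(p,place(b,z0+z,x,y,a),2))
    return np.maximum(M,K),fill(p,place(b,z0+.046,x,y,a),2)
def mfit(p,n,x0,y0,yaws=None,z0=0.):
    """pose of the grey module near (x0,y0)"""
    g=cv2.cvtColor(p['img'],cv2.COLOR_RGB2HSV).astype(float)
    grey=(g[...,1]<75)
    uv=proj(p,[x0,y0,z0+.02])[0];rr=np.linalg.norm(proj(p,[x0+.045,y0,z0+.02])[0]-uv)
    Y,X=np.mgrid[:384,:512];ok=np.hypot(X-uv[0],Y-uv[1])<rr*1.0
    V=np.clip(g[...,2],0,255)
    def f(u):
        m,t=msil(p,n,x0+u[0]*1e-3,y0+u[1]*1e-3,u[2]*.1,z0)
        m=m[ok];t=t[ok];o=grey[ok].astype(float)
        s=np.minimum(m,o).sum()/np.maximum(m,o).sum()
        return -s-.3*np.corrcoef(t,V[ok]*o)[0,1]
    best=[]
    for a in (np.arange(-180,180,20) if yaws is None else yaws):
        best.append((f([0,0,np.radians(a)*10]),a))
    best.sort()
    rs=[minimize(f,[0,0,np.radians(a)*10],method='Nelder-Mead',options=dict(initial_simplex=np.array([0,0,np.radians(a)*10])+np.array([[0,0,0],[6,0,0],[0,6,0],[0,0,2.]]),maxiter=80)) for _,a in best[:5]]
    rs.sort(key=lambda r:r.fun);out=[]
    for r in rs[:3]: out.append((round(x0+r.x[0]*1e-3,4),round(y0+r.x[1]*1e-3,4),round((np.degrees(r.x[2]*.1)+180)%360-180,1),round(r.fun,3)))
    return out
def go(tx,ty,tz,yaw):
    """shift (tool axes, mm) and rz (deg) to put the TCP at world tx,ty,tz and tool yaw (deg)"""
    s=manip.get_state();Rm=R.from_euler('xyz',s['tool_rot']).as_matrix();d=Rm.T@(np.array([tx,ty,tz])-s['eef_pos'])*1e3
    y=np.degrees(s['tool_rot'][2]);print('at',s['eef_pos'].round(4),round(y,1),'q7',round(s['qpos'][6],2),'t',s['time_s'],'-> shift',d.round(1),'rz',round(-((yaw-y+180)%360-180),1))
def grasp(x,y,a,z=-.005):
    a=np.radians(a);return x+.004*np.cos(a),y+.004*np.sin(a)
E
python3 - <<'E'
from mod import *
w=shot('wrist','w6.png');s=manip.get_state();print(s['eef_pos'],s['tool_rot'],s['time_s'])
for n,x,y in (('tee',.413,.145),('square',.385,.262)):
    b=finder.boxes_of('mod_'+n,w)[:4];print(n,[(round(d['p'],2),np.round(d['centre'],3).tolist()) for d in b])
    print(mfit(w,n,x,y))
print(tabs(shot('top')))
E
```

```text
[0.41457095 0.21052675 0.18807754] [ 3.14114982e+00  5.74025104e-04 -2.01187887e-02] 17.1667
tee [(0.74, [0.412, 0.152, 0.02])]
[(np.float64(0.4189), np.float64(0.147), np.float64(-12.0), np.float64(-1.13)), (np.float64(0.419), np.float64(0.1471), np.float64(-10.4), np.float64(-1.127)), (np.float64(0.4133), np.float64(0.1519), np.float64(105.5), np.float64(-0.953))]
square [(0.85, [0.306, 0.26, 0.021]), (0.84, [0.331, 0.182, 0.023]), (0.74, [0.375, 0.364, 0.02]), (0.64, [0.562, 0.128, 0.041])]
[(np.float64(0.3848), np.float64(0.2653), np.float64(20.5), np.float64(-0.902)), (np.float64(0.3848), np.float64(0.2654), np.float64(-69.9), np.float64(-0.888)), (np.float64(0.3856), np.float64(0.2657), np.float64(-158.9), np.float64(-0.886))]
[(-107.0, 14.2, -99.9), (-38.5, 10.8, -33.1), (26.3, 10.8, 31.6), (91.3, 10.8, 96.6)]
```

Run:
```python
from mod import *
go(*grasp(.4189,.147,-12),-.004,-12)
```

```text
at [0.4142 0.2111 0.1882] -1.1 q7 -2.24 t 17.3167 -> shift [  9.9  64.7 192.2] rz 10.9
```

{"method": "play_rows", "body": {"commands": [0, 0, 5, 5, 32, 20, 0.4, 0, 0, 11, 10, 65, 40, 0.4, 0, 0, 11, 10, 65, 80, 0.4, 0, 0, 11, 10, 65, 115, 0.4, 0, 0, 11, 10, 65, 145, 0.4, 0, 0, 11, 10, 65, 165, 0.4, 0, 0, 11, 10, 65, 178, 0.4, 0, 0, 11, 10, 65, 188, 0.4, 0, 0, 11, 10, 65, 192, 0.4, 0, 0, 11, 10, 65, 192, 0.4], "newtons": 30}}

```text
time_s: 18.15
eef_pos: [0.4225, 0.1466, -0.0041]
tool_rot: [3.141, 0.001, -0.209]
ft_force: [-0.5, 0.0, 0.0]
finger_gap: 0.0368
grasp_force: 0.0
```

{"method": "play_rows", "body": {"commands": [0, 0, 0, 0, 0, 0, 0, 0, 0, 0, 0, 0, 0, 0, 0, 0, 0, 0, 0, 0, 0, 0, 0, 0, 0, 0, 0, 0, 0, 0, 0, 0, 0, 0, 0, 0, 0, 0, 0, 0, 0, 0]}}

```text
time_s: 18.65
eef_pos: [0.4234, 0.1467, -0.0029]
tool_rot: [-3.141, -0.001, -0.209]
ft_force: [-0.1, -0.3, 6.1]
finger_gap: 0.0137
grasp_force: 30.0
```

Gripped (13.7 mm). Lifting and carrying to above the tee cutout, then looking.

{"method": "play_rows", "body": {"commands": [0, 0, 0, 0, 0, -20, 0, 0, 0, 0, 0, 0, -50, 0, 0, 0, 0, 0, 0, -85, 0, 0, 0, 0, 20, 10, -115, 0, 0, 0, 0, 50, 30, -135, 0, 0, 0, 0, 85, 50, -140, 0, 0, 0, -4, 120, 70, -140, 0, 0, 0, -8, 150, 87, -140, 0, 0, 0, -11, 180, 104, -140, 0, 0, 0, -11, 205, 119, -140, 0]}}

```text
time_s: 19.48
eef_pos: [0.5997, -0.0147, 0.136]
tool_rot: [3.141, 0.0, -0.017]
ft_force: [0.6, 0.9, -2.3]
finger_gap: 0.014
grasp_force: 30.0
```

{"method": "play_rows", "body": {"commands": [0, 0, 0, 12, 8, 0, 0, 0, 0, 0, 25, 10, 0, 0, 0, 0, 0, 28, 10, 0, 0, 0, 0, 0, 28, 10, 0, 0, 0, 0, 0, 28, 10, 0, 0, 0, 0, 0, 28, 10, 0, 0]}}

```text
time_s: 19.98
eef_pos: [0.6253, -0.0219, 0.1363]
tool_rot: [-3.142, 0.001, -0.016]
ft_force: [-0.1, -0.4, -2.1]
finger_gap: 0.0139
grasp_force: 30.0
```

Run:
```python
from mod import *
w=shot('wrist','w7.png');s=manip.get_state();print(s['finger_gap'],s['grasp_force'],s['ft_force'])
print([(ns,fit(w,np.array([.6195,.0326,-.018]),ns)) for ns in (('long','square','round','cross'),)])
t=shot('top');print(fit(t,np.array([.6195,.0326,-.018]),('long','square'),lo=90))
go(.6228,-.0335,.15,-1.03)
x,y,z=s['eef_pos'];print(mfit(w,'tee',x-.004,y,[-10,0,10],z0=z+.0035))
```

```text
0.013683233990087543 29.986209869384766 [-0.36218474 -0.480211   -1.92677046]
[(('long', 'square', 'round', 'cross'), (array([ 0.61876378,  0.032341  , -0.00244776]), np.float64(-0.6448278516340358)))]
(array([ 0.61543921,  0.03355028, -0.0419926 ]), np.float64(-0.8885994395043835))
at [ 0.6257 -0.0221  0.1366] -0.9 q7 -1.78 t 20.0833 -> shift [ -2.7  11.4 -13.4] rz 0.1
[(np.float64(0.622), np.float64(-0.0223), np.float64(-1.8), np.float64(-0.314)), (np.float64(0.6222), np.float64(-0.0224), np.float64(0.1), np.float64(-0.314)), (np.float64(0.6234), np.float64(-0.0222), np.float64(-2.1), np.float64(-0.313))]
```

```bash
cat >> fit.py <<'E'
def fit2(p,v0,names,lo=None):
    g=cv2.cvtColor(p['img'],cv2.COLOR_RGB2HSV).astype(float);V=g[...,2]
    W=[]
    for n in names:
        reg=fill(p,place(np.float64([[-.026,-.031],[.034,-.031],[.034,.031],[-.026,.031]])+[0,ORD[n]],.03,*v0))>.5
        ok=reg&~((g[...,1]>90)&(V>40));t=lo or cv2.threshold(np.uint8(V[ok])[None],0,255,cv2.THRESH_OTSU)[0];W.append((n,ok,np.clip((V[ok]-t)/30+.5,0,1),t))
    f=lambda u:-np.mean([np.corrcoef(model(p,u*[1e-3,1e-3,1e-2]+v0,(n,))[ok],o)[0,1] for n,ok,o,t in W])
    r=min((minimize(f,np.array(u0),method='Nelder-Mead',options=dict(initial_simplex=np.array(u0)+np.array([[0,0,0],[3,0,0],[0,3,0],[0,0,1.5]]),maxiter=120)) for u0 in [(0,0,0),(-2,2,1),(2,-2,-1)]),key=lambda r:r.fun)
    v=np.array(v0)+r.x*[1e-3,1e-3,1e-2]
    return v.round(4),round(r.fun,3),[int(t) for *_,t in W]
E
python3 - <<'E'
from mod import *
w=shot('wrist');t=shot('top');v=np.array([.6195,.0326,-.018])
for ns in (('long','square','round'),('long','square'),('square','round')): print(ns,fit2(w,v,ns),fit2(t,v,ns))
s=manip.get_state();print(s['eef_pos'])
E
```

```text
('long', 'square', 'round') (array([ 0.6183,  0.0322, -0.0359]), np.float64(-0.944), [170, 162, 121]) (array([ 0.6166,  0.0313, -0.0198]), np.float64(-0.962), [149, 133, 66])
('long', 'square') (array([ 0.6138,  0.0325, -0.0733]), np.float64(-0.952), [170, 162]) (array([ 0.6176,  0.0318, -0.0099]), np.float64(-0.951), [149, 133])
('square', 'round') (array([0.6183, 0.0323, 0.0063]), np.float64(-0.983), [162, 121]) (array([0.6176, 0.0324, 0.0029]), np.float64(-0.972), [133, 66])
[ 0.6259816  -0.02244411  0.13666196]
```

{"method": "play_rows", "body": {"commands": [0, 0, 0, -30, -12, 0, 0, 0, 0, 0, -60, -25, 0, 0, 0, 0, 0, -60, -25, 0, 0, 0, 0, 0, -60, -25, 0, 0, 0, 0, 0, -60, -25, 0, 0, 0, 0, 0, -60, -25, 0, 0]}}

```text
time_s: 20.68
eef_pos: [0.5679, 0.0026, 0.1368]
tool_rot: [3.141, -0.001, -0.018]
ft_force: [0.6, -0.8, -2.4]
finger_gap: 0.0138
grasp_force: 30.0
```

Run:
```python
from mod import *
w=shot('wrist','w8.png');v=np.array([.6195,.0326,-.018])
for ns in (list(ORD),['square','round','tee','cross'],['tee'],['cross']): print(ns,fit2(w,v,ns))
s=manip.get_state();print(s['eef_pos'],s['finger_gap'])
u=fit2(w,v,list(ORD))[0]
im=cv2.resize(cv2.cvtColor(w['img'],cv2.COLOR_RGB2BGR),None,fx=2.2,fy=2.2,interpolation=cv2.INTER_NEAREST)
for n in ORD: cv2.polylines(im,[np.int32((proj(w,place(poly(n,1.5)+[0,ORD[n]],.03,*u))+.5)*2.2)],True,(0,0,255),1)
o=proj(w,[.619,.03,.03])[0]*2.2;c=int(o[0])
cv2.imwrite('pics/w8c.png',im[max(0,int(o[1])-150):int(o[1])+350,max(0,c-400):max(0,c-400)+800])
```

```text
['long', 'square', 'round', 'tee', 'cross'] (array([ 0.6178,  0.0323, -0.0029]), np.float64(-0.714), [169, 145, 160, 151, 134])
['square', 'round', 'tee', 'cross'] (array([ 6.177e-01,  3.240e-02, -6.000e-04]), np.float64(-0.68), [145, 160, 151, 134])
['tee'] (array([ 0.6197,  0.0325, -0.024 ]), np.float64(-0.522), [151])
['cross'] (array([ 0.6215,  0.0344, -0.0299]), np.float64(-0.301), [134])
[0.5678216  0.00267933 0.13665413] 0.013684253283639154
```

View pics/w8c.png

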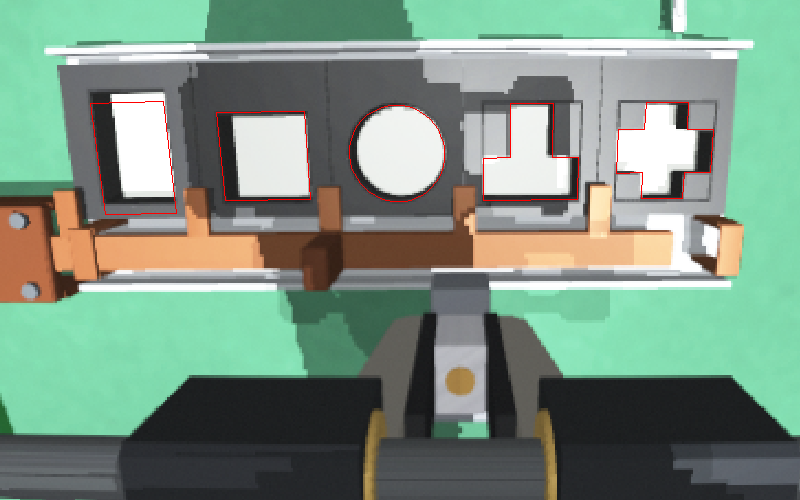

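The view shows the tray with the bar open, and the held tee with its block at (460,381) and stem front at (460,290). The tray walls slope by -0.007, which gives a tray yaw of about -0.010, with the row centre near (0.6185, 0.0324). I'll check where the stem front lies relative to the TCP.

Run:
```python
from mod import *
w=shot('wrist');s=manip.get_state();e=s['eef_pos'];a=s['tool_rot'][2]
o=proj(w,[.619,.03,.03])[0]*2.2;c=int(o[0]);off=np.array([max(0,c-400),max(0,int(o[1])-150)])
X=[]
for z in (.0035,.0235): 
    for dx,dy in ((.018,.009),(.018,-.009)): X.append(e+[dx*np.cos(a)-dy*np.sin(a),dx*np.sin(a)+dy*np.cos(a),z])
for z in (.0495,):
    for dx,dy in ((.01,.007),(.01,-.007),(-.01,.007),(-.01,-.007)): X.append(e+[dx,dy,z])
print(((proj(w,X)+.5)*2.2-off).round(1))
g=w['img'][:,:,:].astype(int);u=int(proj(w,(X[0]+X[1])/2)[0,0]);r0=int(proj(w,X[0])[0,1])
for col in (u-4,u,u+4): print([(r,g[r,col].tolist()) for r in range(r0-8,r0+14,1)])
go(.6218,-.0336,.137,-.6)
```

```text
[[431.1 271.7]
 [485.9 271.8]
 [428.  288.3]
 [488.6 288.4]
 [430.3 345.9]
 [484.3 345.1]
 [432.4 416.1]
 [484.8 415.3]]
[(184, [104, 66, 43]), (185, [102, 64, 42]), (186, [103, 66, 43]), (187, [102, 65, 42]), (188, [103, 65, 44]), (189, [103, 65, 44]), (190, [122, 92, 75]), (191, [228, 227, 228]), (192, [240, 243, 245]), (193, [121, 124, 128]), (194, [73, 77, 83]), (195, [74, 79, 85]), (196, [74, 79, 84]), (197, [76, 80, 84]), (198, [76, 79, 84]), (199, [75, 79, 83]), (200, [86, 90, 96]), (201, [102, 107, 113]), (202, [105, 111, 117]), (203, [105, 111, 118]), (204, [106, 112, 118]), (205, [105, 110, 116])]
[(184, [103, 65, 42]), (185, [104, 66, 43]), (186, [104, 65, 43]), (187, [103, 66, 43]), (188, [104, 66, 45]), (189, [104, 64, 44]), (190, [123, 92, 74]), (191, [228, 227, 227]), (192, [240, 242, 245]), (193, [108, 112, 116]), (194, [74, 77, 82]), (195, [74, 79, 84]), (196, [75, 80, 84]), (197, [75, 79, 83]), (198, [74, 78, 83]), (199, [75, 80, 83]), (200, [87, 92, 97]), (201, [102, 107, 113]), (202, [105, 111, 116]), (203, [107, 112, 119]), (204, [104, 109, 116]), (205, [105, 110, 117])]
[(184, [103, 65, 43]), (185, [104, 65, 44]), (186, [103, 66, 42]), (187, [104, 66, 44]), (188, [103, 64, 43]), (189, [104, 64, 42]), (190, [122, 91, 75]), (191, [228, 226, 228]), (192, [240, 242, 244]), (193, [108, 110, 115]), (194, [74, 77, 82]), (195, [73, 78, 84]), (196, [76, 80, 84]), (197, [77, 79, 84]), (198, [76, 79, 84]), (199, [75, 78, 82]), (200, [85, 90, 96]), (201, [104, 108, 115]), (202, [106, 111, 117]), (203, [104, 108, 117]), (204, [105, 109, 118]), (205, [105, 108, 117])]
at [0.5676 0.0027 0.1365] -1.1 q7 -1.82 t 20.7833 -> shift [54.8 35.3 -0.5] rz -0.5
```

In-hand pose matches nominal to about 0.5 mm. Moving over the tee cutout and down to just above the foam.

{"method": "play_rows", "body": {"commands": [0, 0, -0.5, 25, 17, 0, 0, 0, 0, -0.5, 55, 35, 0, 0, 0, 0, -0.5, 55, 35, 20, 0, 0, 0, -0.5, 55, 35, 45, 0, 0, 0, -0.5, 55, 35, 70, 0, 0, 0, -0.5, 55, 35, 88, 0, 0, 0, -0.5, 55, 35, 98, 0, 0, 0, -0.5, 55, 35, 102, 0, 0, 0, -0.5, 55, 35, 102, 0, 0, 0, -0.5, 55, 35, 102, 0]}}

```text
time_s: 21.62
eef_pos: [0.6221, -0.0327, 0.0352]
tool_rot: [-3.142, -0.001, -0.009]
ft_force: [-0.3, -0.1, -2.0]
finger_gap: 0.0138
grasp_force: 30.0
```

Run:
```python
from mod import *
shot('wrist','w9.png');shot('wrist');s=manip.get_state();print(s['ft_force']);go(.6218,-.0336,.0065,-.6)
```

```text
[ 0.58373264  0.12595562 -2.10705396]
at [ 0.6224 -0.0327  0.0359] -0.5 q7 -1.8 t 21.7167 -> shift [-0.7  0.9 29.4] rz 0.1
```

Step down with force checks.

{"method": "play_rows", "body": {"commands": [0, 0, 0, -0.6, 0.9, 3, 0, 0, 0, 0, -0.6, 0.9, 6, 0, 0, 0, 0, -0.6, 0.9, 9, 0, 0, 0, 0, -0.6, 0.9, 12, 0, 0, 0, 0, -0.6, 0.9, 14, 0, 0, 0, 0, -0.6, 0.9, 14, 0]}}

```text
time_s: 22.22
eef_pos: [0.6208, -0.0336, 0.02]
tool_rot: [-3.142, -0.0, -0.009]
ft_force: [0.6, -1.0, -2.5]
finger_gap: 0.0137
grasp_force: 30.0
```

It has entered the cutout cleanly. Continue down and press.

{"method": "play_rows", "body": {"commands": [0, 0, 0, 0, 0, 4, 0, 0, 0, 0, 0, 0, 8, 0, 0, 0, 0, 0, 0, 11, 0, 0, 0, 0, 0, 0, 14, 0, 0, 0, 0, 0, 0, 16, 0, 0, 0, 0, 0, 0, 18, 0, 0, 0, 0, 0, 0, 18, 0]}}

```text
time_s: 22.8
eef_pos: [0.621, -0.0336, 0.007]
tool_rot: [3.14, -0.0, -0.009]
ft_force: [-11.4, -0.7, 32.9]
finger_gap: 0.0139
grasp_force: 30.0
```

{"method": "play_rows", "body": {"commands": [0, 0, 0, 0, 0, -3, 0, 0, 0, 0, 0, 0, -3, 0.4, 0, 0, 0, 0, 0, -3, 0.4, 0, 0, 0, 0, 0, -3, 0.4, 0, 0, 0, 0, 0, -8, 0.4, 0, 0, 0, 0, 0, -30, 0.4, 0, 0, 0, 0, 0, -60, 0.4, 0, 0, 0, 0, 0, -95, 0.4, 0, 0, 0, 0, 0, -125, 0.4, 0, 0, 0, -30, -30, -140, 0.4]}}

```text
time_s: 23.63
eef_pos: [0.599, -0.0114, 0.1453]
tool_rot: [3.139, -0.009, -0.018]
ft_force: [0.8, 0.5, 0.5]
finger_gap: 0.0369
grasp_force: 0.0
```

{"method": "play_rows", "body": {"commands": [0, 0, 0, -25, -30, 0, 0.4, 0, 0, 0, -50, -63, 0, 0.4, 0, 0, 0, -75, -96, 0, 0.4, 0, 0, 0, -100, -129, 0, 0.4, 0, 0, 0, -125, -162, 0, 0.4, 0, 0, 0, -150, -195, 0, 0.4, 0, 0, 0, -175, -228, 0, 0.4, 0, 0, 0, -195, -255, 0, 0.4, 0, 0, 0, -206, -265, 15, 0.4, 0, 0, 0, -206, -265, 25, 0.4]}}

```text
time_s: 24.47
eef_pos: [0.3865, 0.2644, 0.1162]
tool_rot: [-3.14, 0.0, -0.002]
ft_force: [-0.7, 0.3, -0.6]
finger_gap: 0.0367
grasp_force: 0.0
```

Run:
```python
from mod import *
w=shot('wrist','w10.png');s=manip.get_state();print(s['eef_pos'],s['tool_rot'],s['time_s'])
r=mfit(w,'square',.385,.265,[20,-70,110,-160]);print(r)
# block top by brightness: score each of 4 yaws
g=cv2.cvtColor(w['img'],cv2.COLOR_RGB2HSV);x,y,a=r[0][:3]
for k in range(4):
    A=np.radians(a+90*k);b=np.float64([[-6,-7],[14,-7],[14,7],[-6,7]])/1e3
    m=fill(w,place(b,.046,x,y,A))>.5;print(a+90*k,g[...,2][m].mean().round(1),g[...,1][m].mean().round(1))
im=cv2.cvtColor(w['img'],cv2.COLOR_RGB2BGR);u,v=proj(w,[x,y,.03])[0].astype(int)
cv2.imwrite('pics/sq.png',im[v-50:v+50,u-50:u+50])
h=g[v-45:v+45:5,u-45:u+45:5];print(h[...,2]);print(proj(w,[[x,y,.046]]).round(1),u,v)
```

```text
[0.38706839 0.26143153 0.11418325] [ 3.13997518e+00  2.89465181e-03 -4.69359128e-03] 24.5167
[(np.float64(0.3849), np.float64(0.2652), np.float64(111.0), np.float64(-1.056)), (np.float64(0.3853), np.float64(0.2653), np.float64(20.0), np.float64(-1.048)), (np.float64(0.3857), np.float64(0.2653), np.float64(-160.5), np.float64(-1.04))]
111.0 217.9 27.8
201.0 211.7 35.9
291.0 173.0 33.0
381.0 198.5 30.2
[[134 134 132 133 136 134 133 134 134 132 133 133 131 130 128 131 132 131]
 [140 135 133 134 134 133 133 136 133 134 133 129 130 133 130 132 134 130]
 [134 135 133 133 135 134 129 132 133 132 134 132 132 132 133 132 133 132]
 [133 133 135 134 133  98  97  99 121 117 132 133 132 131 133 131 132 133]
 [227 225 183 225 108  98  99 101 101  96  85 103 132 131 132 132 130 131]
 [197 199 200 198 199 100  98  84  99 123 124 124  97  97  98  97  96 130]
 [196 197 198 199 199 116 120 122 122 140 123 123 117  99  98  95  96  97]
 [198 200 198 197 195 245 246 132 149 194 124 121 121 100  99  98  98  98]
 [198 199 200 200 197 172 246 224 198 190 147 121 120  98  98 100 101 134]
 [196 199 199 197 197 198 246 247 181 175 199 121 120 119  99  98  99 131]
 [199 203 198 198 197 194 242 246 231 194 193 113 120 118  96  98  98 132]
 [200 202 200 198 199 194 199 246 234 216 248 249 147 170  99  98  98 133]
 [198 198 199 199 196 199 196 247 246 247 190 198 198 199 199 150  98  99]
 [199 198 200 199 198 196 196 196 200 200 197 198 198 198 197 197 194  98]
 [154 100  94  30 197 199 200 199 199 197 198 196 193 196 196 164  28  98]
 [101  98  33  29 200 200 198 199 198 200 199 200 198 198 198 130  30  77]
 [100  99  29  26 198 200 199 198 199 199 197 194 198 200 198 129  28  29]
 [100  58  28  25 197 198 174 164 197 197 200 196 199 199 196 100  25  29]]
[[256.5 193.2]] 256 189
```

```bash
cat >> mod.py <<'E'
def blocktop(w,x,y,z=.046,R0=.028):
    g=cv2.cvtColor(w['img'],cv2.COLOR_RGB2HSV).astype(int)
    m=((g[...,2]>222)&(g[...,1]<40))|((g[...,0]>8)&(g[...,0]<32)&(g[...,1]>60)&(g[...,2]>90))
    uv=proj(w,[x,y,z])[0];r=np.linalg.norm(proj(w,[x+R0,y,z])[0]-uv)
    Y,X=np.mgrid[:384,:512];m&=np.hypot(X-uv[0],Y-uv[1])<r
    m=cv2.morphologyEx(m.astype(np.uint8),cv2.MORPH_OPEN,np.ones((3,3)))
    n,l,st,c=cv2.connectedComponentsWithStats(m);i=1+np.argmax(st[1:,4]);q=np.argwhere(l==i)[:,::-1]
    P=unproj(w,q,z)[:,:2]*1e3;(cx,cy),(a,b),t=cv2.minAreaRect(P.astype(np.float32))
    if a<b: a,b,t=b,a,t+90
    return round(cx/1e3,4),round(cy/1e3,4),round(a,1),round(b,1),round((t+90)%180-90,1),len(q)
E
python3 - <<'E'
from mod import *
w=shot('wrist');print(blocktop(w,.385,.265))
for r in mfit(w,'square',.385,.265,[20,-70,110,-160]): print(r,[round(v,4) for v in grasp(*r[:3])])
go(.385,.265,-.004,20)
E
```

```text
(0.39, 0.2689, 35.3, 26.6, 19.4, 485)
(np.float64(0.3853), np.float64(0.2652), np.float64(109.6), np.float64(-1.048)) [np.float64(0.384), np.float64(0.269)]
(np.float64(0.3855), np.float64(0.2653), np.float64(19.8), np.float64(-1.032)) [np.float64(0.3893), np.float64(0.2667)]
(np.float64(0.386), np.float64(0.2654), np.float64(-160.1), np.float64(-1.023)) [np.float64(0.3822), np.float64(0.264)]
at [0.3882 0.2602 0.1148] -0.4 q7 -2.44 t 24.5667 -> shift [ -2.9  -5.  118.8] rz -20.4
```

```bash
cat >> mod.py <<'E'
def disc(w,x,y,z=.046,R0=.03):
    """yellow disc on the block top: its centre at height z"""
    g=cv2.cvtColor(w['img'],cv2.COLOR_RGB2HSV).astype(int)
    m=(g[...,0]>8)&(g[...,0]<30)&(g[...,1]>75)&(g[...,2]>80)
    uv=proj(w,[x,y,z])[0];r=np.linalg.norm(proj(w,[x+R0,y,z])[0]-uv)
    Y,X=np.mgrid[:384,:512];m&=np.hypot(X-uv[0],Y-uv[1])<r
    q=np.argwhere(m)[:,::-1];P=unproj(w,q,z);return P.mean(0).round(4),len(q),(np.ptp(P,axis=0)*1e3).round(1)
E
python3 - <<'E'
from mod import *
for n in ('wrist','side','top'):
    w=shot(n);print(n,disc(w,.385,.265))
print(disc(shot('side'),.435,-.155),disc(shot('side'),.419,-.272))
E
```

```text
wrist (array([0.3892, 0.2664, 0.046 ]), 44, array([6.1, 6.9, 0. ]))
side (array([0.39 , 0.265, 0.046]), 2, array([1.8, 1.5, 0. ]))mod.py:51: RuntimeWarning: Mean of empty slice.
  q=np.argwhere(m)[:,::-1];P=unproj(w,q,z);return P.mean(0).round(4),len(q),(np.ptp(P,axis=0)*1e3).round(1)
  ret = um.true_divide(
Traceback (most recent call last):
  File "mod.py", line 51, in disc
    q=np.argwhere(m)[:,::-1];P=unproj(w,q,z);return P.mean(0).round(4),len(q),(np.ptp(P,axis=0)*1e3).round(1)
                                                                               ~~~~~~^^^^^^^^^^
ValueError: zero-size array to reduction operation maximum which has no identity
```

The yellow disc at (0.389, 0.266) settles the grey square's yaw at 20°. Its pixels are unsaturated, so it is the grey one. Grasping.

{"method": "play_rows", "body": {"commands": [0, 0, -7, 1, -6, 15, 0.4, 0, 0, -14, 1, -6, 35, 0.4, 0, 0, -20.4, 1, -6, 60, 0.4, 0, 0, -20.4, 1, -6, 80, 0.4, 0, 0, -20.4, 1, -6, 98, 0.4, 0, 0, -20.4, 1, -6, 110, 0.4, 0, 0, -20.4, 1, -6, 117, 0.4, 0, 0, -20.4, 1, -6, 118.5, 0.4, 0, 0, -20.4, 1, -6, 118.5, 0.4]}}

```text
time_s: 25.47
eef_pos: [0.3908, 0.2671, -0.002]
tool_rot: [3.141, -0.0, 0.347]
ft_force: [-0.2, -0.3, -0.4]
finger_gap: 0.0367
grasp_force: 0.0
```

{"method": "play_rows", "body": {"commands": [0, 0, 0, 0, 0, 0, 0, 0, 0, 0, 0, 0, 0, 0, 0, 0, 0, 0, 0, 0, 0, 0, 0, 0, 0, 0, 0, 0, 0, 0, 0, 0, 0, 0, 0, 0, 0, 0, 0, 0, 0, 0]}}

```text
time_s: 25.97
eef_pos: [0.3908, 0.2676, -0.0016]
tool_rot: [-3.141, -0.001, 0.348]
ft_force: [-0.4, -0.9, 5.7]
finger_gap: 0.0134
grasp_force: 30.0
```

{"method": "play_rows", "body": {"commands": [0, 0, 0, 0, 0, -15, 0, 0, 0, 0, 0, 0, -45, 0, 0, 0, 0, 0, 0, -80, 0, 0, 0, 0, 10, 15, -110, 0, 0, 0, 5, 28, 40, -132, 0, 0, 0, 10, 48, 70, -139, 0, 0, 0, 15, 68, 100, -139, 0, 0, 0, 20.5, 88, 130, -139, 0, 0, 0, 20.5, 108, 160, -139, 0, 0, 0, 20.5, 128, 190, -139, 0]}}

```text
time_s: 26.8
eef_pos: [0.5762, 0.1305, 0.1366]
tool_rot: [3.141, 0.001, -0.011]
ft_force: [0.7, 0.3, -0.4]
finger_gap: 0.0138
grasp_force: 30.0
```

{"method": "play_rows", "body": {"commands": [0, 0, 0, 25, 15, 0, 0, 0, 0, 0, 45, 30, 0, 0, 0, 0, 0, 49, 33, 0, 0, 0, 0, 0, 49, 33, 0, 0, 0, 0, 0, 49, 33, 0, 0, 0, 0, 0, 49, 33, 0, 0, 0, 0, 0, 49, 33, 0, 0]}}

```text
time_s: 27.38
eef_pos: [0.6229, 0.1001, 0.1369]
tool_rot: [-3.141, 0.001, -0.008]
ft_force: [-1.1, -0.6, -1.4]
finger_gap: 0.0138
grasp_force: 30.0
```

```bash
cat >> mod.py <<'E'
def hold(w,h):
    s=manip.get_state();e=s['eef_pos'];z=e[2]+h+.046
    d=disc(w,e[0],e[1],z,.02);a=s['tool_rot'][2];v=d[0]-e
    print('gap',round(s['finger_gap'],4),'f',s['ft_force'].round(1),'disc-TCP along tool x,y mm',round(1e3*(v[0]*np.cos(a)+v[1]*np.sin(a)),1),round(1e3*(v[0]*np.sin(a)-v[1]*np.cos(a)),1),d[1:])
E
python3 - <<'E'
from mod import *
w=shot('wrist','w11.png');w=shot('wrist');hold(w,.0016)
go(.6227,.0984,.137,-.6)
E
```

```text
gap 0.0135 f [-0.1  0.2 -1.2] disc-TCP along tool x,y mm -1.7 0.4 (133, array([7.6, 7.1, 0. ]))
at [0.6233 0.0997 0.1371] -0.5 q7 -1.99 t 27.4833 -> shift [-0.6  1.3  0.1] rz 0.1
```

{"method": "play_rows", "body": {"commands": [0, 0, 0, 1.1, 1.3, 25, 0, 0, 0, 0, 1.1, 1.3, 55, 0, 0, 0, 0, 1.1, 1.3, 80, 0, 0, 0, 0, 1.1, 1.3, 95, 0, 0, 0, 0, 1.1, 1.3, 100, 0, 0, 0, 0, 1.1, 1.3, 100, 0, 0, 0, 0, 1.1, 1.3, 100, 0, 0, 0, 0, 1.1, 1.3, 100, 0]}}

```text
time_s: 28.15
eef_pos: [0.6263, 0.0978, 0.0384]
tool_rot: [-3.141, -0.003, -0.01]
ft_force: [-0.8, 0.0, -1.0]
finger_gap: 0.0137
grasp_force: 30.0
```

{"method": "play_rows", "body": {"commands": [0, 0, 0, 0, 0, 3, 0, 0, 0, 0, 0, 0, 6, 0, 0, 0, 0, 0, 0, 9, 0, 0, 0, 0, 0, 0, 12, 0, 0, 0, 0, 0, 0, 15, 0, 0, 0, 0, 0, 0, 15, 0]}}

```text
time_s: 28.65
eef_pos: [0.626, 0.0976, 0.0272]
tool_rot: [3.14, -0.002, -0.01]
ft_force: [-12.3, -3.4, 33.8]
finger_gap: 0.0134
grasp_force: 30.0
```

Touched the rim: it is 1.6 mm too far in x. Back up, correct and retry.

{"method": "play_rows", "body": {"commands": [0, 0, 0, 0, 0, -6, 0, 0, 0, 0, -1, -0.4, -8, 0, 0, 0, 0, -2, -0.8, -8, 0, 0, 0, 0, -2, -0.8, -8, 0, 0, 0, 0, -2, -0.8, -8, 0, 0, 0, 0, -2, -0.8, -8, 0]}}

```text
time_s: 29.15
eef_pos: [0.6227, 0.098, 0.029]
tool_rot: [3.141, 0.001, -0.01]
ft_force: [-0.0, 0.3, -0.8]
finger_gap: 0.0136
grasp_force: 30.0
```

Run:
```python
from mod import *
w=shot('wrist','w12.png');hold(w,.0016);go(.6244,.0984,.037,-.6)
print(fit2(w,np.array([.618,.0324,-.01]),['long','round']))
```

```text
gap 0.0136 f [-0.5  0.5 -0.3] disc-TCP along tool x,y mm -2.4 0.7 (128, array([7. , 7.1, 0. ]))
at [0.6228 0.0981 0.029 ] -0.6 q7 -2.05 t 29.2 -> shift [ 1.6 -0.4 -8. ] rz 0.0
(array([ 0.6192,  0.0324, -0.0402]), np.float64(-0.793), [143, 136])
```

{"method": "play_rows", "body": {"commands": [0, 0, 0, 1.8, -1, 0, 0, 0, 0, 0, 1.8, -1, 0, 0, 0, 0, 0, 1.8, -1, 0, 0, 0, 0, 0, 1.8, -1, 2, 0, 0, 0, 0, 1.8, -1, 4, 0, 0, 0, 0, 1.8, -1, 6, 0, 0, 0, 0, 1.8, -1, 8, 0, 0, 0, 0, 1.8, -1, 8, 0]}}

```text
time_s: 29.87
eef_pos: [0.6256, 0.0994, 0.027]
tool_rot: [3.14, -0.001, -0.01]
ft_force: [-12.6, -2.0, 33.5]
finger_gap: 0.0139
grasp_force: 30.0
```

{"method": "play_rows", "body": {"commands": [0, 0, 0, 0, 0, -20, 0, 0, 0, 0, 0, 0, -60, 0, 0, 0, 0, -20, 10, -95, 0, 0, 0, 0, -50, 20, -115, 0, 0, 0, 0, -65, 30, -115, 0, 0, 0, 0, -65, 30, -115, 0, 0, 0, 0, -65, 30, -115, 0, 0, 0, 0, -65, 30, -115, 0, 0, 0, 0, -65, 30, -115, 0]}}

```text
time_s: 30.62
eef_pos: [0.5601, 0.0704, 0.1362]
tool_rot: [-3.141, 0.001, -0.01]
ft_force: [-0.2, -0.1, -1.7]
finger_gap: 0.0137
grasp_force: 30.0
```

```bash
cat >> fit.py <<'E'
def fitp(p,n,v0,a=-.010):
    """one pocket's centre (world) with the yaw fixed; rim + floor model, sat-ignored tabs"""
    g=cv2.cvtColor(p['img'],cv2.COLOR_RGB2HSV).astype(float);V=g[...,2]
    reg=fill(p,place(np.float64([[-.027,-.029],[.036,-.029],[.036,.029],[-.027,.029]])+[0,ORD[n]],.03,*v0))>.5
    ok=reg&~((g[...,1]>90)&(V>40));t=cv2.threshold(np.uint8(V[ok])[None],0,255,cv2.THRESH_OTSU)[0];o=np.clip((V[ok]-t)/30+.5,0,1)
    f=lambda u:-np.corrcoef(model(p,[v0[0]+u[0]*1e-3,v0[1]+u[1]*1e-3,a],(n,))[ok],o)[0,1]
    r=min((minimize(f,u0,method='Nelder-Mead',options=dict(initial_simplex=np.array(u0)+np.array([[0,0],[2.5,0],[0,2.5]]),maxiter=80)) for u0 in ((0,0),(-2,1),(2,-1))),key=lambda r:r.fun)
    c=place(np.float64([[0,ORD[n]]]),0,v0[0]+r.x[0]*1e-3,v0[1]+r.x[1]*1e-3,a)[0,:2]
    return c.round(4).tolist(),round(r.fun,3)
E
python3 - <<'E'
from mod import *
w=shot('wrist','w13.png');hold(w,.0016);v=np.array([.6185,.0324,-.01])
for n in ORD: print(n,fitp(w,n,v))
print('tee disc',disc(w,.6218,-.0336,.056))
t=shot('top')
for n in ('long','square','round','cross'): print('top',n,fitp(t,n,v))
go(.6244,.0984,.137,-.6)
E
```

```text
gap 0.0136 f [-0.2 -0.1 -1.7] disc-TCP along tool x,y mm -2.2 0.8 (130, array([7. , 7.1, 0. ]))
long ([0.6239, 0.164], np.float64(-0.987))
square ([0.6167, 0.0984], np.float64(-0.871))
round ([0.6184, 0.0328], np.float64(-0.442))
tee ([0.6168, -0.0402], np.float64(-0.691))
cross ([0.6177, -0.0988], np.float64(-0.981))
tee disc (array([ 0.6014, -0.0555,  0.056 ]), 42, array([23.7, 29.6,  0. ]))
top long ([0.6277, 0.1386], np.float64(-0.407))
top square ([0.6192, 0.0984], np.float64(nan))
top round ([0.6348, 0.0339], np.float64(-0.893))
top cross ([0.6157, -0.1], np.float64(-0.952))
at [0.56   0.0704 0.1361] -0.6 q7 -1.96 t 30.7167 -> shift [ 64.2 -28.6  -1. ] rz 0.0
  c /= stddev[:, None]
  c /= stddev[None, :]
  avg = a.mean(axis, **keepdims_kw)
  ret = um.true_divide(
  c = cov(x, y, rowvar, dtype=dtype)
  c *= np.true_divide(1, fact)
  c *= np.true_divide(1, fact)
```

The cutouts may not be exactly collinear, so I'll use the square's own fits, about (0.6175, 0.0984). My attempts were about 2 mm too far in x. Going back over it.

{"method": "play_rows", "body": {"commands": [0, 0, 0, 30, -15, 0, 0, 0, 0, 0, 63, -29.5, 30, 0, 0, 0, 0, 63, -29.5, 65, 0, 0, 0, 0, 63, -29.5, 90, 0, 0, 0, 0, 63, -29.5, 97, 0, 0, 0, 0, 63, -29.5, 99, 0, 0, 0, 0, 63, -29.5, 99, 0, 0, 0, 0, 63, -29.5, 99, 0, 0, 0, 0, 63, -29.5, 99, 0, 0, 0, 0, 63, -29.5, 99, 0]}}

```text
time_s: 31.55
eef_pos: [0.6241, 0.0987, 0.0397]
tool_rot: [-3.141, -0.003, -0.011]
ft_force: [0.4, -0.4, -1.2]
finger_gap: 0.0137
grasp_force: 30.0
```

Run:
```python
from mod import *
w=shot('wrist');hold(w,.0016);go(.6235,.0992,.037,-.8)
```

```text
gap 0.0139 f [ 0.  -1.1 -1.8] disc-TCP along tool x,y mm -9.6 0.6 (271, array([18.9, 14.5,  0. ]))
at [0.6239 0.0986 0.0394] -0.6 q7 -2.05 t 31.6 -> shift [-0.4 -0.6  2.4] rz 0.2
```

{"method": "play_rows", "body": {"commands": [0, 0, 0, -0.7, -0.6, 2, 0, 0, 0, 0, -0.7, -0.6, 5, 0, 0, 0, 0, -0.7, -0.6, 8, 0, 0, 0, 0, -0.7, -0.6, 11, 0, 0, 0, 0, -0.7, -0.6, 14, 0, 0, 0, 0, -0.7, -0.6, 16, 0, 0, 0, 0, -0.7, -0.6, 16, 0]}}

```text
time_s: 32.18
eef_pos: [0.6218, 0.0991, 0.021]
tool_rot: [3.141, 0.001, -0.01]
ft_force: [-0.6, -0.7, -0.9]
finger_gap: 0.0133
grasp_force: 30.0
```

It's in. Press to the floor, release, lift and go on to the cross.

{"method": "play_rows", "body": {"commands": [0, 0, 0, 0, 0, 4, 0, 0, 0, 0, 0, 0, 8, 0, 0, 0, 0, 0, 0, 11, 0, 0, 0, 0, 0, 0, 14, 0, 0, 0, 0, 0, 0, 16, 0, 0, 0, 0, 0, 0, 17, 0, 0, 0, 0, 0, 0, 17, 0]}}

```text
time_s: 32.77
eef_pos: [0.6226, 0.0991, 0.0079]
tool_rot: [3.14, -0.0, -0.011]
ft_force: [-7.2, -2.5, 20.7]
finger_gap: 0.0135
grasp_force: 30.0
```

{"method": "play_rows", "body": {"commands": [0, 0, 0, 0, 0, -3, 0, 0, 0, 0, 0, 0, -3, 0.4, 0, 0, 0, 0, 0, -3, 0.4, 0, 0, 0, 0, 0, -3, 0.4, 0, 0, 0, 0, 0, -8, 0.4, 0, 0, 0, 0, 0, -30, 0.4, 0, 0, 0, 0, 0, -65, 0.4, 0, 0, 0, 0, 0, -100, 0.4, 0, 0, 0, -20, 25, -120, 0.4, 0, 0, 0, -45, 60, -120, 0.4]}}

```text
time_s: 33.6
eef_pos: [0.5814, 0.0448, 0.1299]
tool_rot: [-3.138, -0.01, -0.005]
ft_force: [0.7, 0.1, 0.0]
finger_gap: 0.0371
grasp_force: 0.0
```

Run:
```python
from mod import *
w=shot('wrist','w14.png');s=manip.get_state();print(s['eef_pos'],s['time_s'])
v=np.array([.6185,.0324,-.01])
for n in ('long','cross','round'): print(n,fitp(w,n,v))
for n,c in (('square',(.621,.0984)),('tee',(.6215,-.0336))): print(n,disc(w,*c,.056,.009))
```

```text
[0.5738889  0.03298717 0.12646747] 33.65
long ([0.624, 0.1643], np.float64(-0.986))
cross ([0.6176, -0.0988], np.float64(-0.967))
round ([0.619, 0.0324], np.float64(-0.83))
square (array([0.6209, 0.099 , 0.056 ]), 48, array([6.9, 6.1, 0. ]))mod.py:51: RuntimeWarning: Mean of empty slice.
  q=np.argwhere(m)[:,::-1];P=unproj(w,q,z);return P.mean(0).round(4),len(q),(np.ptp(P,axis=0)*1e3).round(1)
  ret = um.true_divide(
Traceback (most recent call last):
  File "mod.py", line 51, in disc
    q=np.argwhere(m)[:,::-1];P=unproj(w,q,z);return P.mean(0).round(4),len(q),(np.ptp(P,axis=0)*1e3).round(1)
                                                                               ~~~~~~^^^^^^^^^^
ValueError: zero-size array to reduction operation maximum which has no identity
```

Run:
```python
from mod import *
w=shot('wrist','w15.png');u,v=proj(w,[.621,-.0336,.056])[0].astype(int);print(u,v,manip.get_state()['eef_pos'])
g=cv2.cvtColor(w['img'],cv2.COLOR_RGB2HSV)
for k in (0,1,2): print(g[v-12:v+13:2,u-14:u+15:2,k])
p=shot('side');u,v=proj(p,[.621,-.0336,.056])[0].astype(int);print(p['img'][v-4:v+5,u-5:u+6].sum(2)//3)
```

```text
325 142 [0.57500602 0.03432754 0.12544816]
[[107 109 108 105 105 111 108 105 105 105  90 105 107  90 108]
 [105 109 113 107 110 116 111 108 111 113 114 107  96 102  90]
 [109 108 115 110 111   0   0   0   0   0   0   0 102  98 105]
 [110 104 115 120 115   0   0   0   0   0   0   0 100 102  98]
 [111 105 114 115 114   0   0   0   0   0   0 120 102  98 100]
 [107 109 115 114 113   0   0  30  30  30   0  90  98  90 100]
 [105 109 120 126   0   0  30  30  30  30   0 120  98  98 107]
 [105 112 115 115  90   0  30  30  30  30   0 110  98 102 100]
 [105 106 120 125   0   0  30  30  30  30   0  99  96 108 105]
 [105 104 108 120   0   0   0   0   0   0   0 114 109 105 110]
 [105 105 115 120   0   0   0   0   0   0   0 107 120  90 110]
 [ 90 110 108 108   0   0   0   0   0   0   0 105 105 105 105]
 [ 90  90  90  90 108 105 108 108 102 108 102 105 105 105 100]]
[[23 22 18 23 23 23 19  2  2 22  4  5  9  5  7]
 [26 19 14 15 15 10 10 12 11 13  6  8  7  7  4]
 [27 17 12 12  9  0  0  0  0  0  0  0  7  5  5]
 [31 21 12 10  7  0  0  0  0  0  0  0  4  7  5]
 [24 23 10 11  5  0  0  0  0  0  0  1  6  5  
[... 931 characters left out ...]
55 255 210 195 180 179]
 [ 88 129 127 129 255 255 255 255 255 255 255 144  94  68  58]
 [253 233 128 128 255 255 255 255 255 255 255 242 254 254 254]
 [254 253 248 201 255 255 255 255 255 255 255 254 254 254 253]
 [254 254 254 254 252 251 251 251 250 250 249 254 254 254 253]]
[[ 94 118 132 137 130 107  85  78  78  77  80]
 [131 141 129 113 101  97  97  88  76  75  78]
 [148 136 108  94 119 156 162 138 102  83  75]
 [139 111  97 130 185 225 220 188 155 133 104]
 [103  88 107 166 224 234 213 198 207 204 169]
 [ 80  78  98 152 205 218 202 209 232 236 211]
 [ 79  78  88 116 149 172 190 219 230 218 181]
 [ 80  78  82 100 112 126 149 174 185 167 134]
 [ 76  77  84 100 110 112 115 127 137 135 118]]
```

```bash
sed -i 's/m=(g\[...,0\]>8)&(g\[...,0\]<30)&(g\[...,1\]>75)&(g\[...,2\]>80)/m=(g[...,0]>8)\&(g[...,0]<34)\&((g[...,1]>75)\&(g[...,2]>80)|(g[...,1]>22)\&(g[...,2]>235))/; s/    q=np.argwhere(m)\[:,::-1\];P=unproj(w,q,z);return/    q=np.argwhere(m)[:,::-1]\n    if len(q)<1: return None,0,0\n    P=unproj(w,q,z);return/' mod.py
python3 - <<'E'
from mod import *
w=shot('wrist')
for n,c in (('square',(.621,.0984)),('tee',(.620,-.0336))): print(n,disc(w,*c,.056,.009))
E
```

```text
square (array([0.621, 0.099, 0.056]), 49, array([6.7, 6.9, 0. ]))
tee (array([ 0.6212, -0.034 ,  0.056 ]), 43, array([6.7, 6.8, 0. ]))
```

{"method": "play_rows", "body": {"commands": [0, 0, 0, -25, 33, 0, 0.4, 0, 0, 0, -50, 66, 0, 0.4, 0, 0, 0, -75, 99, 0, 0.4, 0, 0, 0, -100, 132, 0, 0.4, 0, 0, 0, -125, 160, -2, 0.4, 0, 0, 0, -141, 187, 8, 0.4, 0, 0, 0, -141, 187, 8, 0.4, 0, 0, 0, -141, 187, 8, 0.4, 0, 0, 0, -141, 187, 8, 0.4, 0, 0, 0, -141, 187, 8, 0.4]}}

```text
time_s: 34.63
eef_pos: [0.436, -0.143, 0.1169]
tool_rot: [-3.141, -0.001, -0.007]
ft_force: [-0.3, -0.0, -0.3]
finger_gap: 0.0368
grasp_force: 0.0
```

Run:
```python
from mod import *
w=shot('wrist','w16.png');s=manip.get_state();print(s['eef_pos'],s['tool_rot'],s['time_s'])
d=disc(w,.435,-.155);print(d)
for r in mfit(w,'cross',.43,-.155): print(r,[round(v,4) for v in grasp(*r[:3])])
```

```text
[ 0.43585047 -0.14307335  0.11690618] [-3.14089032e+00 -7.18167297e-04 -7.20707807e-03] 34.6833
(array([ 0.4374, -0.1517,  0.046 ]), 42, array([6.2, 6. , 0. ]))
(np.float64(0.4338), np.float64(-0.1503), np.float64(-23.7), np.float64(-0.993)) [np.float64(0.4375), np.float64(-0.1519)]
(np.float64(0.4335), np.float64(-0.1503), np.float64(-23.1), np.float64(-0.991)) [np.float64(0.4372), np.float64(-0.1519)]
(np.float64(0.4338), np.float64(-0.1505), np.float64(66.9), np.float64(-0.967)) [np.float64(0.4354), np.float64(-0.1468)]
```

Cross fit and disc agree: yaw -23.5°, block at (0.4374, -0.1518). Grasping.

{"method": "play_rows", "body": {"commands": [0, 0, 7, 1.5, 9, 15, 0.4, 0, 0, 14, 1.5, 9, 35, 0.4, 0, 0, 20, 1.5, 9, 60, 0.4, 0, 0, 23, 1.5, 9, 80, 0.4, 0, 0, 23, 1.5, 9, 98, 0.4, 0, 0, 23, 1.5, 9, 110, 0.4, 0, 0, 23, 1.5, 9, 117, 0.4, 0, 0, 23, 1.5, 9, 120, 0.4, 0, 0, 23, 1.5, 9, 120, 0.4, 0, 0, 23, 1.5, 9, 120, 0.4]}}

```text
time_s: 35.52
eef_pos: [0.4366, -0.1535, -0.0027]
tool_rot: [-3.141, -0.001, -0.411]
ft_force: [-0.6, 0.2, 0.2]
finger_gap: 0.0368
grasp_force: 0.0
```

{"method": "play_rows", "body": {"commands": [0, 0, 0, 0, 0, 0, 0, 0, 0, 0, 0, 0, 0, 0, 0, 0, 0, 0, 0, 0, 0, 0, 0, 0, 0, 0, 0, 0, 0, 0, 0, 0, 0, 0, 0, 0, 0, 0, 0, 0, 0, 0]}}

```text
time_s: 36.02
eef_pos: [0.4365, -0.1538, -0.0027]
tool_rot: [-3.141, -0.001, -0.412]
ft_force: [-0.9, 0.2, 6.2]
finger_gap: 0.0142
grasp_force: 30.0
```

{"method": "play_rows", "body": {"commands": [0, 0, 0, 0, 0, -15, 0, 0, 0, 0, 0, 0, -45, 0, 0, 0, 0, 0, 0, -80, 0, 0, 0, 0, 15, -12, -110, 0, 0, 0, -5, 37, -31, -132, 0, 0, 0, -11, 62, -52, -139, 0, 0, 0, -17, 87, -73, -139, 0, 0, 0, -23, 112, -94, -139, 0, 0, 0, -23, 135, -113, -139, 0, 0, 0, -23, 148, -124, -139, 0]}}

```text
time_s: 36.85
eef_pos: [0.6234, -0.098, 0.135]
tool_rot: [-3.14, -0.0, -0.009]
ft_force: [0.4, 0.5, -1.6]
finger_gap: 0.0137
grasp_force: 30.0
```

{"method": "play_rows", "body": {"commands": [0, 0, 0, 0, 0, 20, 0, 0, 0, 0, 0, 0, 40, 0, 0, 0, 0, 0, 0, 50, 0, 0, 0, 0, 0, 0, 50, 0, 0, 0, 0, 0, 0, 50, 0, 0, 0, 0, 0, 0, 50, 0, 0, 0, 0, 0, 0, 50, 0]}}

```text
time_s: 37.43
eef_pos: [0.622, -0.0996, 0.0871]
tool_rot: [3.141, -0.002, -0.011]
ft_force: [0.1, 0.1, -1.5]
finger_gap: 0.0138
grasp_force: 30.0
```

Run:
```python
from mod import *
w=shot('wrist','w17.png');w=shot('wrist');hold(w,.0027);go(.6215,-.0993,.037,-.5)
for n,c in (('square',(.621,.0984)),('tee',(.620,-.0336))): print(n,disc(w,*c,.056,.009))
```

```text
gap 0.0138 f [-0.2 -0.2 -2.1] disc-TCP along tool x,y mm 0.2 0.6 (133, array([6.9, 7.6, 0. ]))
at [ 0.6218 -0.0995  0.087 ] -0.6 q7 -1.69 t 37.5333 -> shift [-0.4 -0.2 50. ] rz -0.1
square (array([0.6208, 0.0994, 0.056 ]), 58, array([6.5, 7.8, 0. ]))
tee (array([ 0.6204, -0.034 ,  0.056 ]), 59, array([7.2, 7.1, 0. ]))
```

{"method": "play_rows", "body": {"commands": [0, 0, 0, -0.4, -0.3, 20, 0, 0, 0, 0, -0.4, -0.3, 38, 0, 0, 0, 0, -0.4, -0.3, 46, 0, 0, 0, 0, -0.4, -0.3, 49, 0, 0, 0, 0, -0.4, -0.3, 52, 0, 0, 0, 0, -0.4, -0.3, 55, 0, 0, 0, 0, -0.4, -0.3, 58, 0, 0, 0, 0, -0.4, -0.3, 61, 0, 0, 0, 0, -0.4, -0.3, 64, 0, 0, 0, 0, -0.4, -0.3, 64, 0]}}

```text
time_s: 38.37
eef_pos: [0.6205, -0.099, 0.0214]
tool_rot: [-3.142, 0.001, -0.01]
ft_force: [0.2, 0.6, -2.2]
finger_gap: 0.0135
grasp_force: 30.0
```

In first time. Press, release, and go to the long module near (0.419, -0.272).

{"method": "play_rows", "body": {"commands": [0, 0, 0, 0, 0, 4, 0, 0, 0, 0, 0, 0, 8, 0, 0, 0, 0, 0, 0, 11, 0, 0, 0, 0, 0, 0, 14, 0, 0, 0, 0, 0, 0, 17, 0, 0, 0, 0, 0, 0, 18, 0, 0, 0, 0, 0, 0, 18, 0]}}

```text
time_s: 38.95
eef_pos: [0.6208, -0.0991, 0.0073]
tool_rot: [3.14, 0.001, -0.01]
ft_force: [-10.0, 0.9, 23.3]
finger_gap: 0.0136
grasp_force: 30.0
```

{"method": "play_rows", "body": {"commands": [0, 0, 0, 0, 0, -3, 0, 0, 0, 0, 0, 0, -3, 0.4, 0, 0, 0, 0, 0, -3, 0.4, 0, 0, 0, 0, 0, -3, 0.4, 0, 0, 0, 0, 0, -8, 0.4, 0, 0, 0, 0, 0, -30, 0.4, 0, 0, 0, 0, 0, -65, 0.4, 0, 0, 0, 0, 0, -100, 0.4, 0, 0, 0, -20, 20, -115, 0.4, 0, 0, 0, -48, 45, -115, 0.4]}}

```text
time_s: 39.78
eef_pos: [0.5771, -0.1413, 0.1235]
tool_rot: [3.142, -0.01, -0.005]
ft_force: [-0.6, -0.3, -0.1]
finger_gap: 0.0371
grasp_force: 0.0
```

{"method": "play_rows", "body": {"commands": [0, 0, 0, -27, 25, 0, 0.4, 0, 0, 0, -54, 45, 0, 0.4, 0, 0, 0, -81, 70, 0, 0.4, 0, 0, 0, -108, 90, 0, 0.4, 0, 0, 0, -135, 110, 0, 0.4, 0, 0, 0, -150, 125, 0, 0.4, 0, 0, 0, -150, 125, 0, 0.4, 0, 0, 0, -150, 125, 0, 0.4, 0, 0, 0, -150, 125, 0, 0.4]}}

```text
time_s: 40.53
eef_pos: [0.4219, -0.2664, 0.1191]
tool_rot: [-3.141, -0.001, -0.01]
ft_force: [0.2, -0.2, 0.1]
finger_gap: 0.0366
grasp_force: 0.0
```

Run:
```python
from mod import *
w=shot('wrist','w18.png');s=manip.get_state();print(s['eef_pos'],s['tool_rot'],s['time_s'])
d=disc(w,.419,-.272);print(d)
x,y=(.415,-.265)
for r in mfit(w,'long',x,y): print(r,[round(v,4) for v in grasp(*r[:3])])
go(.419,-.27,-.0035,0)
```

```text
[ 0.42219011 -0.26602632  0.11898293] [-3.14124990e+00 -8.61699412e-04 -8.65214931e-03] 40.5833
(array([ 0.4218, -0.2686,  0.046 ]), 42, array([6.2, 7. , 0. ]))
(np.float64(0.4179), np.float64(-0.2672), np.float64(-25.6), np.float64(-1.052)) [np.float64(0.4215), np.float64(-0.2689)]
(np.float64(0.4177), np.float64(-0.2671), np.float64(-25.6), np.float64(-1.051)) [np.float64(0.4213), np.float64(-0.2688)]
(np.float64(0.4178), np.float64(-0.2673), np.float64(154.5), np.float64(-1.05)) [np.float64(0.4142), np.float64(-0.2656)]
at [ 0.4222 -0.266   0.119 ] -0.5 q7 -1.24 t 40.5833 -> shift [ -3.3   4.  122.5] rz -0.5
```

{"method": "play_rows", "body": {"commands": [0, 0, 7, -0.5, 2.5, 15, 0.4, 0, 0, 14, -0.5, 2.5, 35, 0.4, 0, 0, 20, -0.5, 2.5, 60, 0.4, 0, 0, 25, -0.5, 2.5, 80, 0.4, 0, 0, 25, -0.5, 2.5, 98, 0.4, 0, 0, 25, -0.5, 2.5, 112, 0.4, 0, 0, 25, -0.5, 2.5, 119, 0.4, 0, 0, 25, -0.5, 2.5, 122, 0.4, 0, 0, 25, -0.5, 2.5, 122, 0.4, 0, 0, 25, -0.5, 2.5, 122, 0.4]}}

```text
time_s: 41.42
eef_pos: [0.4213, -0.2693, -0.0027]
tool_rot: [-3.141, -0.001, -0.446]
ft_force: [0.2, -0.4, 0.7]
finger_gap: 0.0372
grasp_force: 0.0
```

{"method": "play_rows", "body": {"commands": [0, 0, 0, 0, 0, 0, 0, 0, 0, 0, 0, 0, 0, 0, 0, 0, 0, 0, 0, 0, 0, 0, 0, 0, 0, 0, 0, 0, 0, 0, 0, 0, 0, 0, 0, 0, 0, 0, 0, 0, 0, 0]}}

```text
time_s: 41.92
eef_pos: [0.4208, -0.2696, -0.0028]
tool_rot: [3.141, -0.001, -0.447]
ft_force: [0.4, 1.4, 4.0]
finger_gap: 0.0138
grasp_force: 30.0
```

The tabs reach the same 8 mm over every cutout, so the near edges are aligned. That explains why the long cutout's centre lies further in x: fit (0.6235, 0.1648), with tray yaw -0.0095. Carrying the long module there.

{"method": "play_rows", "body": {"commands": [0, 0, 0, 0, 0, -15, 0, 0, 0, 0, 0, 0, -45, 0, 0, 0, 0, 0, 0, -80, 0, 0, 0, 0, 0, -20, -110, 0, 0, 0, 0, 0, -50, -132, 0, 0, 0, 0, 0, -85, -140, 0, 0, 0, 0, 0, -120, -140, 0, 0, 0, 0, 0, -155, -140, 0, 0, 0, 0, 0, -190, -140, 0, 0, 0, 0, 0, -225, -140, 0]}}

```text
time_s: 42.75
eef_pos: [0.5177, -0.0652, 0.1367]
tool_rot: [3.141, 0.0, -0.447]
ft_force: [0.4, -0.1, -1.2]
finger_gap: 0.0139
grasp_force: 30.0
```

{"method": "play_rows", "body": {"commands": [0, 0, 0, 0, -35, 0, 0, 0, 0, -5, 0, -70, 0, 0, 0, 0, -10, 0, -105, 0, 0, 0, 0, -15, 0, -140, 0, 0, 0, 0, -20, 0, -175, 0, 0, 0, 0, -25, -1, -210, 0, 0, 0, 0, -25, -1.5, -240, 0, 0, 0, 0, -25, -1.5, -256, 0, 0, 0, 0, -25, -1.5, -256, 0, 0, 0, 0, -25, -1.5, -256, 0, 0]}}

```text
time_s: 43.58
eef_pos: [0.6262, 0.1655, 0.1358]
tool_rot: [3.141, 0.002, -0.009]
ft_force: [0.3, 0.1, -1.8]
finger_gap: 0.014
grasp_force: 30.0
```

{"method": "play_rows", "body": {"commands": [0, 0, 0, 0, 0, 20, 0, 0, 0, 0, 0, 0, 40, 0, 0, 0, 0, 0, 0, 50, 0, 0, 0, 0, 0, 0, 50, 0, 0, 0, 0, 0, 0, 50, 0, 0, 0, 0, 0, 0, 50, 0]}}

```text
time_s: 44.08
eef_pos: [0.6276, 0.1646, 0.0879]
tool_rot: [-3.141, -0.001, -0.011]
ft_force: [0.6, 0.4, -1.3]
finger_gap: 0.0139
grasp_force: 30.0
```

Run:
```python
from mod import *
w=shot('wrist','w19.png');w=shot('wrist');hold(w,.0028);go(.6273,.1648,.037,-.55)
for n,c in (('square',(.621,.0984)),('tee',(.620,-.0336)),('cross',(.620,-.0993))): print(n,disc(w,*c,.056,.009))
```

```text
gap 0.0138 f [ 0.2  0.1 -1.1] disc-TCP along tool x,y mm 0.1 0.9 (129, array([6.9, 7. , 0. ]))
at [0.6278 0.165  0.0882] -0.6 q7 -2.15 t 44.1833 -> shift [-0.6  0.2 51.2] rz -0.1
square (array([0.6213, 0.0989, 0.056 ]), 52, array([5.5, 7.1, 0. ]))
tee (array([ 0.6211, -0.0345,  0.056 ]), 54, array([6.6, 7. , 0. ]))
cross (None, 0, 0)
```

{"method": "play_rows", "body": {"commands": [0, 0, 0, -0.4, 0.1, 20, 0, 0, 0, 0, -0.4, 0.1, 38, 0, 0, 0, 0, -0.4, 0.1, 47, 0, 0, 0, 0, -0.4, 0.1, 50, 0, 0, 0, 0, -0.4, 0.1, 53, 0, 0, 0, 0, -0.4, 0.1, 56, 0, 0, 0, 0, -0.4, 0.1, 59, 0, 0, 0, 0, -0.4, 0.1, 62, 0, 0, 0, 0, -0.4, 0.1, 65, 0, 0, 0, 0, -0.4, 0.1, 65, 0]}}

```text
time_s: 45.02
eef_pos: [0.6264, 0.1648, 0.0214]
tool_rot: [3.141, 0.0, -0.01]
ft_force: [-0.3, -0.3, -2.3]
finger_gap: 0.014
grasp_force: 30.0
```

{"method": "play_rows", "body": {"commands": [0, 0, 0, 0, 0, 4, 0, 0, 0, 0, 0, 0, 8, 0, 0, 0, 0, 0, 0, 11, 0, 0, 0, 0, 0, 0, 14, 0, 0, 0, 0, 0, 0, 17, 0, 0, 0, 0, 0, 0, 18, 0, 0, 0, 0, 0, 0, 18, 0]}}

```text
time_s: 45.6
eef_pos: [0.6265, 0.165, 0.0071]
tool_rot: [3.14, -0.0, -0.01]
ft_force: [-8.3, -2.5, 21.2]
finger_gap: 0.014
grasp_force: 30.0
```

{"method": "play_rows", "body": {"commands": [0, 0, 0, 0, 0, -3, 0, 0, 0, 0, 0, 0, -3, 0.4, 0, 0, 0, 0, 0, -3, 0.4, 0, 0, 0, 0, 0, -3, 0.4, 0, 0, 0, 0, 0, -8, 0.4, 0, 0, 0, 0, 0, -30, 0.4, 0, 0, 0, 0, 0, -65, 0.4, 0, 0, 0, -5, 10, -100, 0.4, 0, 0, 0, -25, 40, -120, 0.4, 0, 0, 0, -40, 70, -145, 0.4]}}

```text
time_s: 46.43
eef_pos: [0.5848, 0.0964, 0.1496]
tool_rot: [-3.141, 0.0, -0.007]
ft_force: [0.6, -0.7, -0.4]
finger_gap: 0.0367
grasp_force: 0.0
```

{"method": "play_rows", "body": {"commands": [0, 0, 0, -10, 30, -10, 0.4, 0, 0, 0, -17, 60, -20, 0.4, 0, 0, 0, -17, 65, -20, 0.4, 0, 0, 0, -17, 65, -20, 0.4, 0, 0, 0, -17, 65, -20, 0.4, 0, 0, 0, -17, 65, -20, 0.4]}}

```text
time_s: 46.93
eef_pos: [0.5681, 0.0325, 0.1682]
tool_rot: [-3.14, 0.001, -0.008]
ft_force: [-0.6, -0.3, -1.2]
finger_gap: 0.0365
grasp_force: 0.0
```

Run:
```python
from mod import *
w=shot('wrist','w20.png');s=manip.get_state();print(s['eef_pos'],s['time_s'])
for n,c in (('square',(.621,.0984)),('tee',(.620,-.0336)),('cross',(.620,-.0993)),('long',(.627,.165))): print(n,disc(w,*c,.056,.010))
im=cv2.resize(cv2.cvtColor(w['img'],cv2.COLOR_RGB2BGR),None,fx=2.2,fy=2.2,interpolation=cv2.INTER_CUBIC)
o=proj(w,[.61,.05,.03])[0]*2.2;c=max(0,min(int(o[0])-400,im.shape[1]-800));cv2.imwrite('pics/w20c.png',im[max(0,int(o[1])-250):int(o[1])+250,c:c+800])
for t in ('mod_long','mod_square','mod_tee','mod_cross'): print(t,[(round(d['p'],2),np.round(d['centre'],3).tolist()) for d in finder.boxes_of(t,w)[:3]])
# lug
print('lug finder',[(round(d['p'],2),np.round(d['centre'],3).tolist()) for d in finder.boxes_of('lug_top',w)[:2]], tabs(w,(.0329,-.0095,.6185)))
```

```text
[0.56804589 0.03266627 0.16811242] 46.9833
square (array([0.621 , 0.0988, 0.056 ]), 40, array([6.5, 6.8, 0. ]))
tee (array([ 0.6211, -0.034 ,  0.056 ]), 33, array([6.5, 5.6, 0. ]))
cross (array([ 0.6217, -0.0996,  0.056 ]), 33, array([5.5, 6.9, 0. ]))
long (array([0.6271, 0.1649, 0.056 ]), 38, array([6.6, 7. , 0. ]))
mod_long [(0.91, [0.622, 0.159, 0.031]), (0.21, [0.574, 0.063, 0.042])]
mod_square [(0.96, [0.372, 0.356, 0.02]), (0.73, [0.571, 0.058, 0.04]), (0.71, [0.613, 0.094, 0.036])]
mod_tee [(0.57, [0.605, -0.031, 0.029])]
mod_cross [(0.65, [0.621, -0.09, 0.032])]
lug finder [(0.71, [0.57, 0.061, 0.038]), (0.61, [0.632, -0.102, 0.032])] [(27.5, 10.8, 32.9), (93.0, 9.5, 97.8)]
```

View pics/w20c.png

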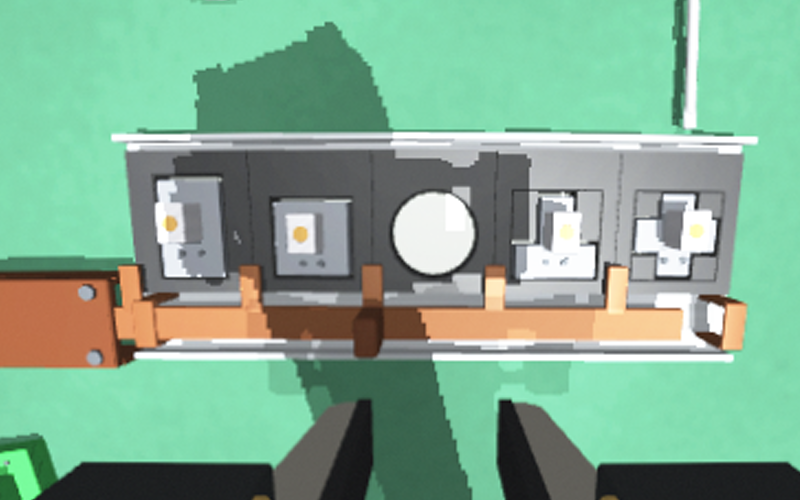

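The view shows all four modules seated flush: long (185,225), square (310,237), tee (555,235), cross (677,235). The round cutout is empty and the bar is open, with the lug at (368,330). Now take the lug again and slide the bar home.

{"method": "play_rows", "body": {"commands": [0, 0, 0, 3.5, -33.5, 20, 0.4, 0, 0, 0, 3.5, -33.5, 50, 0.4, 0, 0, 0, 3.5, -33.5, 80, 0.4, 0, 0, 0, 3.5, -33.5, 105, 0.4, 0, 0, 0, 3.5, -33.5, 125, 0.4, 0, 0, 0, 3.5, -33.5, 138, 0.4, 0, 0, 0, 3.5, -33.5, 146, 0.4, 0, 0, 0, 3.5, -33.5, 147, 0.4, 0, 0, 0, 3.5, -33.5, 147, 0.4], "newtons": 40}}

```text
time_s: 47.98
eef_pos: [0.5724, 0.0643, 0.022]
tool_rot: [-3.141, -0.0, -0.01]
ft_force: [-0.2, 0.2, 0.3]
finger_gap: 0.0369
grasp_force: 0.0
```

{"method": "play_rows", "body": {"commands": [0, 0, 0, 0, 0, 0, 0, 0, 0, 0, 0, 0, 0, 0, 0, 0, 0, 0, 0, 0, 0, 0, 0, 0, 0, 0, 0, 0, 0, 0, 0, 0, 0, 0, 0]}}

```text
time_s: 48.4
eef_pos: [0.5728, 0.0655, 0.0227]
tool_rot: [-3.14, -0.002, -0.01]
ft_force: [-0.0, 3.3, 4.1]
finger_gap: 0.0116
grasp_force: 40.0
```

Slide home: about 39 mm plus overtravel.

{"method": "play_rows", "body": {"commands": [0, 0, 0, 0, 5, 0, 0, 0, 0, 0, 0, 11, 0, 0, 0, 0, 0, 0, 17, 0, 0, 0, 0, 0, 0, 23, 0, 0, 0, 0, 0, 0, 29, 0, 0, 0, 0, 0, 0, 35, 0, 0, 0, 0, 0, 0, 40, 0, 0, 0, 0, 0, 0, 43, 0, 0, 0, 0, 0, 0, 45, 0, 0, 0, 0, 0, 0, 45, 0, 0]}}

```text
time_s: 49.23
eef_pos: [0.5724, 0.0265, 0.0227]
tool_rot: [-3.133, -0.003, -0.006]
ft_force: [-0.6, 16.3, 1.8]
finger_gap: 0.0119
grasp_force: 40.0
```

{"method": "play_rows", "body": {"commands": [0, 0, 0, 0, 1, 0, 0, 0, 0, 0, 0, 2, 0, 0, 0, 0, 0, 0, 2, 0, 0, 0, 0, 0, 0, 2, 0, 0]}}

```text
time_s: 49.57
eef_pos: [0.5724, 0.0266, 0.0227]
tool_rot: [-3.131, -0.003, -0.005]
ft_force: [0.6, 18.5, 0.4]
finger_gap: 0.0117
grasp_force: 40.1
```

{"method": "play_rows", "body": {"commands": [0, 0, 0, 0, -5, 0, 0, 0, 0, 0, 0, -5, 0, 0.5, 0, 0, 0, 0, -5, 0, 0.5, 0, 0, 0, 0, -5, 0, 0.5, 0, 0, 0, 0, -5, -10, 0.5, 0, 0, 0, 0, -5, -40, 0.5, 0, 0, 0, 0, -5, -80, 0.5, 0, 0, 0, 0, -5, -120, 0.5, 0, 0, 0, 0, -5, -145, 0.5, 0, 0, 0, 0, -5, -150, 0.5]}}

```text
time_s: 50.4
eef_pos: [0.5746, 0.0215, 0.1776]
tool_rot: [3.141, -0.009, -0.012]
ft_force: [1.2, -0.1, -0.3]
finger_gap: 0.0459
grasp_force: 0.0
```

{"method": "play_rows", "body": {"commands": [0, 0, 0, 0, 0, 0, 0.5, 0, 0, 0, 0, 0, 0, 0.5, 0, 0, 0, 0, 0, 0, 0.5, 0, 0, 0, 0, 0, 0, 0.5]}}

```text
time_s: 50.73
eef_pos: [0.5704, 0.0217, 0.1699]
tool_rot: [3.141, 0.003, -0.011]
ft_force: [-0.3, 0.2, -0.4]
finger_gap: 0.0458
grasp_force: 0.0
```

Run:
```python
from mod import *
w=shot('wrist','w21.png');s=manip.get_state();print(s['eef_pos'],s['time_s'],s['ft_force'])
for n,c in (('square',(.621,.0984)),('tee',(.620,-.0336)),('cross',(.620,-.0993)),('long',(.627,.165))): print(n,disc(w,*c,.056,.010))
print(tabs(w,(.0329,-.0095,.6185)),tabs(w,(.0329,-.0095,.6155)))
t=shot('top')
for n in ('mod_long','mod_square','mod_tee','mod_cross','mod_round','spool','mug','adapter'): print(n,[(round(d['p'],2),np.round(d['centre'],3).tolist()) for d in finder.boxes_of(n,t)[:5]])
```

```text
[0.57057057 0.02187056 0.17001283] 50.7833 [ 0.83915028  0.09630237 -0.15921081]
square (array([0.6209, 0.0991, 0.056 ]), 37, array([6.6, 6.8, 0. ]))
tee (array([ 0.621 , -0.0337,  0.056 ]), 35, array([6.6, 6.7, 0. ]))
cross (array([ 0.6217, -0.0997,  0.056 ]), 35, array([6.6, 6. , 0. ]))
long (array([0.6269, 0.1648, 0.056 ]), 35, array([5.5, 6.9, 0. ]))
[(-144.8, 6.2, -141.6), (52.5, 12.0, 58.5), (117.5, 12.2, 123.6)] [(-160.0, 13.8, -153.1), (-145.0, 6.2, -141.9), (-10.5, 8.2, -6.4), (52.8, 10.8, 58.1), (117.8, 12.2, 123.9), (137.3, 13.5, 144.0)]
mod_long [(0.68, [0.62, 0.165, 0.029])]
mod_square [(0.54, [0.328, 0.183, 0.018]), (0.43, [0.375, 0.364, 0.021])]
mod_tee []
mod_cross [(0.74, [0.768, 0.148, 0.043]), (0.63, [0.572, 0.101, 0.038])]
mod_round [(0.74, [0.635, -0.117, 0.03]), (0.43, [0.766, 0.15, 0.041]), (0.42, [0.539, -0.451, 0.034])]
spool [(0.49, [0.766, 0.151, 0.041])]
mug [(0.79, [0.54, -0.453, 0.038])]
adapter [(0.55, [0.549, 0.47, 0.033])]
```

The tabs have moved 39.5 mm back from open to home, the modules are in place and the arm is clear. Handing in.

```bash
python3 -c "
from plant import manip
print(manip.finish_job())"
```

```text
the job is handed in; nothing more can be done
None
```

I worked the bar free and drew it fully open. The tee, square, cross and long modules are pressed flush in their own cutouts (there was no `mod_round` on the bench), and the bar is fully home over them. I handed the job in at about 51 s.

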